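Fold out the crank of the wind-up lantern and wind it to its stop

TASK

Get the wind-up lantern in the hallway ready for a power cut: fold its crank arm right over until it lies flat in its working position with the knob standing up, and let go of it. Then take hold of it again and wind it clockwise (seen from above) until you feel it come firmly against its stop, and leave it folded out there. Do not wind it while it is still folded, and leave the other things on the console where they are.

Things in the scene. Friction and masses are not known exactly. Their poses are not given: they have to be found in the camera images.
- lantern: Wind-up lantern radio strapped to the console, immovable: grey base box 120 (x) x 190 (y) x 50 mm high, on its middle a frosted lamp drum 80 mm in diameter that reaches from 50 to 120 mm high; the steel crank is on top of the drum. Origin: centre of the underside; z up; -x is the side with speaker slots and dials. Two strap feet 3 mm high stick out to 114 mm on either y side.
- hub (a point): Point on the crank's upright turning axis (the middle of the drum), 137.5 mm above the console, level with the fold hinge. Turns with the crank.
- hinge (a point): Middle of the arm's fold hinge, 15 mm out from the turning axis, 137.5 mm above the console. x: level, from the turning axis out through the hinge (where the arm points once unfolded); y: the hinge line; z up. Turns with the crank, not with the fold. Below it a flat hub disc 76 mm wide, top 128 mm high; two hinge cheeks, tops 140 mm high, flank the arm.
- bar_end (a point): Free end of the crank arm, a flat steel bar 24 mm wide, 7 mm thick, from 3 to 89 mm from the hinge line (which lies at half its thickness); this point is 89 mm from it. Folded: level back across the hub (hinge -x), knob hanging beside the drum. Half-way: upright, knob pointing back over the hub (-x). Unfolded: level along hinge +x, knob standing up 90 mm from the turning axis.
- knob: Black round crank knob, 22 mm in diameter, 60 mm long, standing square on the flat side of the bar 75 mm from the fold hinge; spins freely on its own axis. Origin: in the middle of the bar's thickness on the knob's axis; z points along the knob to its free end, which is 64.5 mm from the origin. x and y turn as the knob spins.
- fold (a joint): Fold angle of the crank arm: 0 folded back over the hub, 3.14 at its stop, unfolded flat in the working position. Stiff hinge (about 0.08 N m friction, 1 N at the knob): the arm stays at whatever angle it is left and must be pushed right up to its stop; an outward push high on the knob does it, a press down on the knob end tends to jam.
- crank (a joint): Winding angle of the crank about its upright axis; grows clockwise seen from above; fully wound it meets a hard stop, 0.8 to 1.6 turns on from where it starts (starts between 3 and 7): wind until it is felt. Friction 0.22 N m, about 2.5 N at the unfolded knob; no spring back, it stays where it is left.
- bowl: Grey ceramic key bowl, 110 mm wide, 50 mm high, in the mesh tray; bystander. Origin: centre of the underside.
- case: Dark hard sunglasses case 160 x 64 x 54 mm, in the tray; bystander. Origin: centre of the underside, x along it.
- keys: Steel key ring with two keys, 100 mm long, 5 mm thick, in the tray; bystander. Origin: centre of the ring.
- torch: Yellow torch, lying, 170 mm long, 42 mm thick, in front of or behind the lantern; bystander. Origin: under its middle, x along it.
- pen: Grey and dark plastic parcel scanner pen, lying, 145 mm long, 20 mm high, in front of or behind the lantern; bystander. Origin: under its middle, x along it.
- parcel: Cardboard parcel 120 x 100 x 60 mm to the right of the lantern, between it and a fixed flap bin 270 mm high; bystander. Origin: centre of the underside.
- tray: Steel mesh tray 300 x 280 mm, 37 mm high, to the left of the lantern; fixed. Origin: centre of the underside.
Things that resemble listed ones, but are neither listed nor needed, are in the scene too. Of the things shaped like the lantern, the grey one is meant.

How it is judged:
By the outcome, as a careful person would: the job done as asked, in the order asked, and still so for the second after the job is handed in, with the robot touching nothing.
It also fails if it takes over 72 s, if anything falls off the work surface, if the arm or the gripper's body presses on something with over 40 N, if the wrist force passes 120 N, or if a joint passes its speed limit or range.

ROBOT

A 6-joint arm with a two-finger parallel gripper is mounted at the origin on the work surface. World frame = base frame: x ahead of the robot, y to its left, z up, the work surface at z = 0. Lengths are in m, angles in rad, forces in N, time in s.
With the tool pointing down it reaches from about 0.25 to 0.725 m from the base axis. Payload 4 kg.
Tool frame: the origin (TCP) lies on the centre line of the jaws, within the pads' length; the fingertips stand 25 mm ahead of it and the grasp point (between the pads) lies 6 mm ahead of it; z points along the fingers, x is the direction in which the jaws open and shut, and the axes are right-handed (so a half turn about z gives the same grasp; the last joint's range is limited). The gripper opens to 85 mm and grips with 20 to 120 N. Pads are 22 mm wide; open, the fingers measure 114 mm over their backs; the gripper's body (76 mm by 85 mm) begins 54 mm behind the grasp point. The pads swing forward as they close: fully open they stand 13 mm farther back than shut.
Start: joints at [-1.125, 0.241, 0.005, 1.335, 0, 1.571], TCP at [0.216, -0.451, 0.231] pointing down, gripper open.
Joint ranges: [-2.72, 2.72], [-1.05, 1.87], [-1.09, 1.28], [-1.99, 2.15], [-1.42, 1.44], [-3.14, 3.14]. Speed limits (rad/s): [2.79, 2.79, 3.14, 3.14, 3.14, 3.14].

INTERFACE

Orientations are given as a unit quaternion [x, y, z, w].
In Python, from workcell import bot, imaging, order gives the robot as it stands.
- The arm moves only by the tool carry_out, never from a script. Its argument "moves" is a list of rows, each a list of 5 numbers: the shift along the tool's x, y, z scaled (see below), then the turn about the tool's z scaled (see below), then the opening, from -1 (shut) to 1 (fully open). In form: [[tx, ty, tz, roll, hand], ...]. A call has 1 to 20 rows; each row is the pose to reach, as a shift and turn from the pose commanded when the call began, along the tool's axes at that moment; what a row does not reach only later rows make up. The controller multiplies each number of a shift by 0.1 m and each number of a turn by 90 degrees. A row lasts 1/10 s, in which the tool goes at most 50 mm and 8.59 degrees, less where a joint would pass 70% of its speed; a pose out of reach is approached as far as the arm can. A call with a number of a shift or a turn outside -1 to 1 is refused whole. A call with a gripper value outside its range is refused whole. The fingers move at their own pace and stop on an object; the grip force is fixed at half the most. Time passes only in rows, so rows that repeat a pose let the fingers close. It gives the time, the measured TCP pose, the force and the opening at its end, in the units of the state.
- bot.get_obs(): the state, without advancing time (a new reading comes with each control period).
- imaging.camera(name): name is "scene" or "top" or "wrist"; returns the picture (480x640x3 uint8, red, green, blue); there is no depth.
- imaging.camera_model(name): a dict with "fovy" (degrees; the focal length in pixels is half the picture's height over the tangent of half this angle, whatever the lens; pixels are square), "cx", "cy" (the principal point, pixels), "eye" and "rotation" of the camera in the world. Camera axes: x right, y up, looking along -z (the intrinsics and any distortion apply to the point x, -y, -z); pixel columns grow to the right and rows downward; lengths in m; the calibration is good to about 2 mm. A picture is of the moment at which its call begins: read the wrist's pose just before it. camera_model takes no time and is no camera call; for the wrist camera it gives the pose at the moment of the call.
- order.job_done(): hands the job in, once; it reports no verdict.
The state is a dict: "clock": time; "joint_pos": joint angles; "joint_vel": joint speeds; "tau": joint torques, N m; "eef_pos": TCP position; "tool_rot": TCP orientation; "ft_force": force on the tool from outside, world axes, zero at the start; "ft_torque": the same for the moment, N m; "grip_width": finger opening in m.
Only numpy, scipy, OpenCV 4.12 (cv2) and the standard library are available. Lean on these libraries where they do the work, as an engineer would, in place of code of your own. Each camera call takes 0.05 s, during which the arm holds its last target.

## Working session

There is one attempt and no reset: what is moved stays moved. The work goes in short steps, Python scripts to look and compute and a tool call to move; the robot and the scene stay as the last step left them, time stands still between calls to the robot, and variables do not carry over. Pictures are saved under pics/ and viewed, and the job is handed in when it is done.

Besides the shell and the picture viewer there is one more tool, called after "Request:" by a JSON object that holds its "api" and its "payload", one argument or row to a line. carry_out: Moves the arm, as the interface text tells. Its arguments: {"type":"object","properties":{"moves":{"type":"array","items":{"type":"array","items":{"type":"number","minimum":-1,"maximum":1}}}},"required":["moves"]}

```bash
ls; mkdir -p pics
python3 - <<'E'
from workcell import bot, imaging
import cv2
o=bot.get_obs(); print(o)
for n in ["scene","top","wrist"]:
    m=imaging.camera_model(n); print(n,m)
    im=imaging.camera(n); cv2.imwrite(f"pics/{n}0.png",im[:,:,::-1])
E
```

```text
pics
{'clock': 0.0, 'joint_pos': array([-1.12498591e+00,  2.41418583e-01,  3.71785959e-03,  1.33519631e+00,
       -3.01951077e-05,  1.57078430e+00]), 'joint_vel': array([-0.00011101,  0.00018941, -0.00199518, -0.0002798 , -0.00266493,
        0.0004813 ]), 'tau': array([-2.54673350e-04, -3.72319829e+01,  2.52406186e+01,  1.70073321e-02,
       -6.52045969e-05, -7.53587955e-06]), 'eef_pos': array([ 0.21531217, -0.45056106,  0.22960773]), 'tool_rot': array([ 8.45931006e-01, -5.33291318e-01, -8.96572979e-04, -5.47384707e-04]), 'ft_force': array([ 0.55306096,  0.23344327, -0.69560029]), 'ft_torque': array([-0.02775142,  0.05578451,  0.03231445]), 'grip_width': 0.08532352202435389}
scene {'fovy': 49.297004862180756, 'cx': 324.1326158169757, 'cy': 240.3040629265003, 'eye': array([0.97465485, 0.5929225 , 1.07314765]), 'rotation': array([0.10123323, 0.2918801 , 0.89387651, 0.32487323])}
top {'fovy': 54.47143953029445, 'cx': 311.0808126318546, 'cy': 240.0320026783827, 'eye': array([0.38867966, 0.02287175, 1.10461739]), 'rotation': array([-0.04043462,  0.03548052,  0.70709446, -0.70506993])}
wrist {'fovy': 65.41345476713525, 'cx': 320.1612460566587, 'cy': 236.5846830887513, 'eye': array([ 0.2813722 , -0.41976275,  0.37252709]), 'rotation': array([-0.12070837,  0.07749577, -0.52806848,  0.83699915])}
```

View pics/scene0.png

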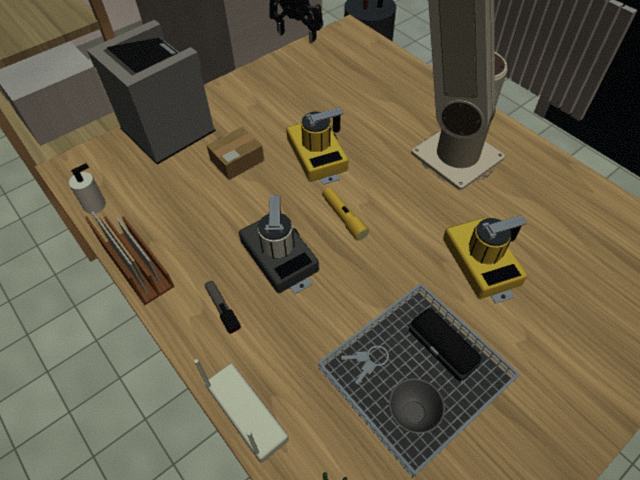

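View pics/top0.png

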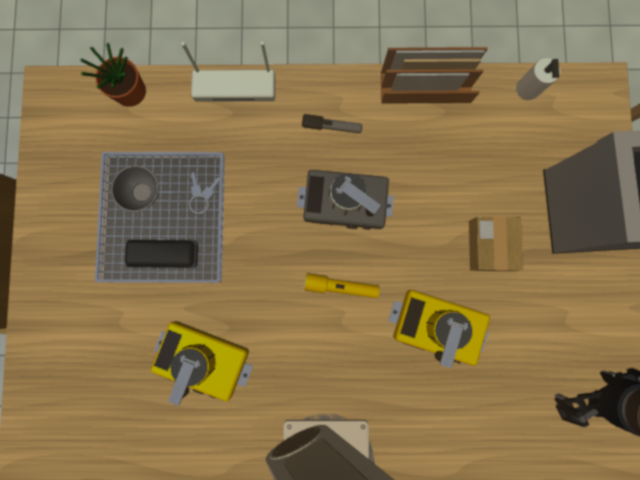

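View pics/wrist0.png

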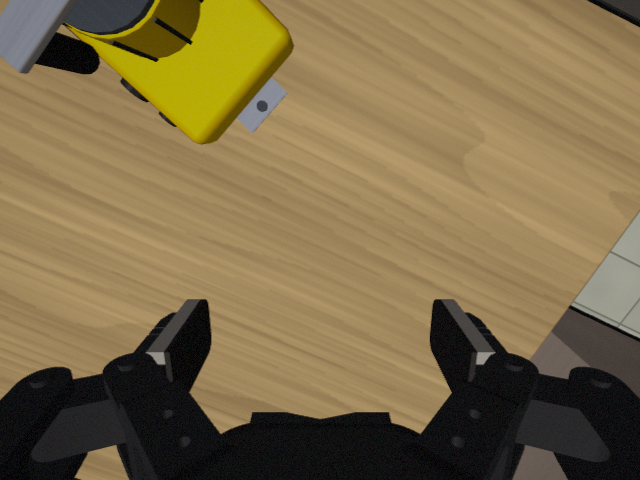

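```bash
cat > h.py <<'E'
import numpy as np, cv2
from scipy.spatial.transform import Rotation as R
def ray(m,u,v):
    f=240/np.tan(np.radians(m["fovy"])/2)
    d=np.array([(u-m["cx"])/f,-(v-m["cy"])/f,-1.0])
    return np.array(m["eye"]),R.from_quat(m["rotation"]).apply(d)
def onz(m,u,v,z):
    e,d=ray(m,u,v); return e+d*(z-e[2])/d[2]
def proj(m,p):
    f=240/np.tan(np.radians(m["fovy"])/2)
    c=R.from_quat(m["rotation"]).inv().apply(np.asarray(p)-m["eye"])
    return np.array([m["cx"]+f*c[0]/-c[2], m["cy"]-f*c[1]/-c[2]])
def tri(m1,p1,m2,p2):
    a,d=ray(m1,*p1); b,e=ray(m2,*p2)
    d=d/np.linalg.norm(d); e=e/np.linalg.norm(e)
    s=np.linalg.lstsq(np.c_[d,-e],b-a,rcond=None)[0]
    return (a+s[0]*d+b+s[1]*e)/2, np.linalg.norm(a+s[0]*d-b-s[1]*e)
E
python3 - <<'E'
import cv2
a=cv2.imread("pics/top0.png")[150:250,285:405]; b=cv2.imread("pics/scene0.png")[180:310,220:340]
cv2.imwrite("pics/ct.png",cv2.resize(a,None,fx=6,fy=6,interpolation=cv2.INTER_CUBIC))
cv2.imwrite("pics/cs.png",cv2.resize(b,None,fx=4.6,fy=4.6,interpolation=cv2.INTER_CUBIC))
E
```

```text
(no output)
```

View pics/ct.png

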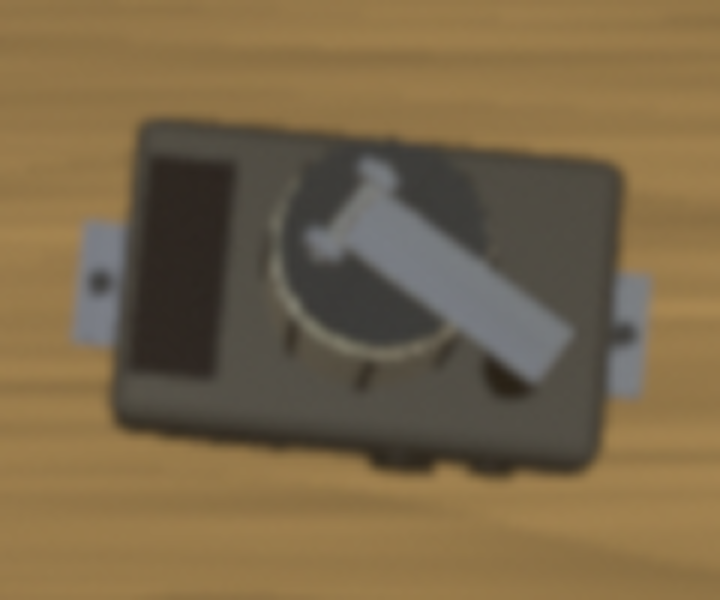

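View pics/cs.png

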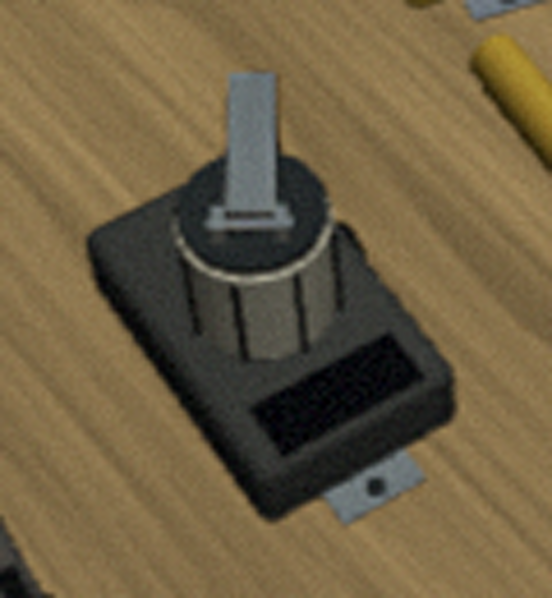

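Run:
```python
from h import *
from workcell import imaging
mt=imaging.camera_model("top"); ms=imaging.camera_model("scene")
t=lambda x,y:(285+x/6-.4,150+y/6-.4)
s=lambda x,y:(220+x/4.6-.4,180+y/4.6-.4)
disc=onz(mt,*t(378,245),.128); hi=onz(mt,*t(351,207),.140); be=onz(mt,*t(557,361),.141)
print(disc,hi,be,np.linalg.norm(be-hi))
d=(hi-be)[:2]; d/=np.linalg.norm(d); print("dir",d,np.degrees(np.arctan2(d[1],d[0])), hi[:2]-d*.015)
print("scene: disc",onz(ms,*s(252,215),.128),"hinge",onz(ms,*s(250,217),.14),"end",onz(ms,*s(254,73),.141))
print("tri end",tri(mt,t(557,361),ms,s(254,73)))
# base strap feet
a=onz(mt,*t(80,282),.003); b=onz(mt,*t(645,336),.003); print(a,b,(a+b)/2,np.linalg.norm(a-b))
for u,v,n in [(141,127,'c'),(623,170,'c'),(590,470,'c'),(115,420,'c')]: print(onz(mt,*t(u,v),.045))
```

```text
[ 0.59999766 -0.04845591  0.128     ] [ 0.61101642 -0.03825071  0.14      ] [ 0.55579973 -0.10941097  0.141     ] 0.0900758928151686
dir [0.61303973 0.79005208] 52.19037866154271 [ 0.60182083 -0.05010149]
scene: disc [ 0.60324278 -0.04315156  0.128     ] hinge [ 0.60944272 -0.03471552  0.14      ] end [ 0.55294085 -0.10734258  0.141     ]
tri end (array([ 0.55439817, -0.10803685,  0.14201677]), np.float64(0.003397741825563723))
[0.61246152 0.0617599  0.003     ] [ 0.58969862 -0.16358737  0.003     ] [ 0.60108007 -0.05091373  0.003     ] 0.22649401312293846
[0.66480988 0.03668711 0.045     ]
[ 0.64703348 -0.1493661   0.045     ]
[ 0.53027402 -0.13442312  0.045     ]
[0.55020349 0.04684691 0.045     ]
```

Candidates: grey lantern at top (345,198), yellow ones at (200,360) and (443,327). I choose the grey one; the crop shows its arm folded over the hub, with the hinge at the top left, the bar end at the lower right and the knob hanging there. The sizes match: feet span 226 mm, bar 90 mm. I'll move above the knob end and look with the wrist camera.

Request:
{"api": "carry_out", "payload": {
  "moves": [
    [-0.18,-0.5,-0.35,0,1],
    [-0.36,-1,-0.7,0,1],
    [-0.36,-1,-0.7,0,1]
  ]
}}

```text
clock: 0.45
eef_pos: [0.2918, -0.3742, 0.3024]
tool_rot: [0.846, -0.533, 0.001, -0.0]
ft_force: [-0.2, -0.5, 0.9]
grip_width: 0.0856
```

Request:
{"api": "carry_out", "payload": {
  "moves": [
    [-0.18,-0.5,0,0,1],
    [-0.36,-1,0,0,1],
    [-0.36,-1,0,0,1]
  ]
}}

```text
clock: 0.75
eef_pos: [0.3678, -0.2965, 0.3004]
tool_rot: [0.848, -0.53, 0.0, -0.001]
ft_force: [-0.9, -0.0, 0.0]
grip_width: 0.0851
```

Request:
{"api": "carry_out", "payload": {
  "moves": [
    [-0.18,-0.5,0,0,1],
    [-0.36,-1,0,0,1],
    [-0.36,-1,0,0,1]
  ]
}}

```text
clock: 1.05
eef_pos: [0.4422, -0.2214, 0.2998]
tool_rot: [0.847, -0.531, -0.0, -0.001]
ft_force: [-1.7, -0.0, -0.7]
grip_width: 0.0855
```

Request:
{"api": "carry_out", "payload": {
  "moves": [
    [-0.18,-0.5,0,-0.08,1],
    [-0.36,-1,0,-0.16,1],
    [-0.36,-1,0,-0.24,1],
    [-0.36,-1,0,-0.297,1],
    [-0.36,-1,0,-0.297,1],
    [-0.36,-1,0,-0.297,1]
  ]
}}

```text
clock: 1.65
eef_pos: [0.5139, -0.1495, 0.3003]
tool_rot: [0.946, -0.325, -0.0, 0.0]
ft_force: [-0.6, -0.3, 0.3]
grip_width: 0.0854
```

```bash
cat >> h.py <<'E'
def st():
    from workcell import bot
    o=bot.get_obs(); r=R.from_quat(o["tool_rot"]).as_matrix()
    print("t",round(o["clock"],2),"p",o["eef_pos"].round(4),"yawx",round(np.degrees(np.arctan2(r[1,0],r[0,0])),2),"z",r[:,2].round(3),"F",o["ft_force"].round(1),"w",round(o["grip_width"],4),"j",o["joint_pos"].round(2))
    return o,r
def go(p):
    o,r=st(); print("tool units",(r.T@(np.asarray(p)-o["eef_pos"])*10).round(3))
def snap(n,f):
    from workcell import imaging
    m=imaging.camera_model(n); im=imaging.camera(n)[:,:,::-1].copy(); cv2.imwrite(f,im); return m,im
E
python3 - <<'E'
from h import *
st(); m,im=snap("wrist","pics/w1.png")
for p in [(0.602,-.049,.128),(.6112,-.0372,.14),(.5565,-.1075,.141)]: print(proj(m,p))
go([.565,-.0965,.25])
E
```

```text
t 1.65 p [ 0.5139 -0.1495  0.3003] yawx -37.89 z [-0.001 -0.    -1.   ] F [-0.6 -0.3  0.3] w 0.0854 j [-0.28  0.3   0.26  1.53 -0.    1.95]
[329.8006497   42.68846924]
[330.34338841  16.13884621]
[329.61815644 143.60124087]
t 1.7 p [ 0.5139 -0.1495  0.3004] yawx -37.89 z [-0. -0. -1.] F [ 0.1 -0.3 -0.4] w 0.0855 j [-0.28  0.3   0.26  1.53 -0.    1.95]
tool units [ 0.078 -0.733  0.504]
```

View pics/w1.png

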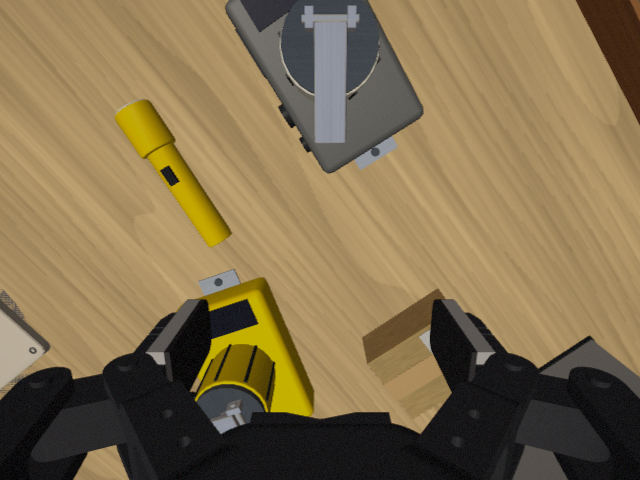

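The bar sits in the wrist view at columns 316–346, centred on 330, with its end at row 142, within 1–2 px of the prediction. It is parallel to the jaws' approach plane. Next: go over the knob end, descend and grip the bar edges.

Request:
{"api": "carry_out", "payload": {
  "moves": [
    [0.04,-0.4,0.4,0,0.2],
    [0.08,-0.73,0.9,0,0.2],
    [0.08,-0.73,1,0,0.2],
    [0.08,-0.73,1,0,0.2]
  ]
}}

```text
clock: 2.1
eef_pos: [0.5631, -0.0951, 0.1961]
tool_rot: [0.946, -0.323, -0.004, 0.001]
ft_force: [-0.8, -0.3, -0.5]
grip_width: 0.0511
```

Run:
```python
from h import *
go([.565,-.0965,.1435]); m,im=snap("wrist","pics/w2.png")
for p in [(.6112,-.0372,.14),(.5565,-.1075,.141)]: print(proj(m,p))
```

```text
t 2.1 p [ 0.5631 -0.0951  0.1961] yawx -37.73 z [-0.009  0.001 -1.   ] F [-0.8 -0.3 -0.5] w 0.0511 j [-0.17  0.4   0.15  1.32  0.    2.06]
tool units [ 0.028 -0.003  0.526]
[325.01867959 120.18824066]
[324.18093823 282.85885623]
```

View pics/w2.png

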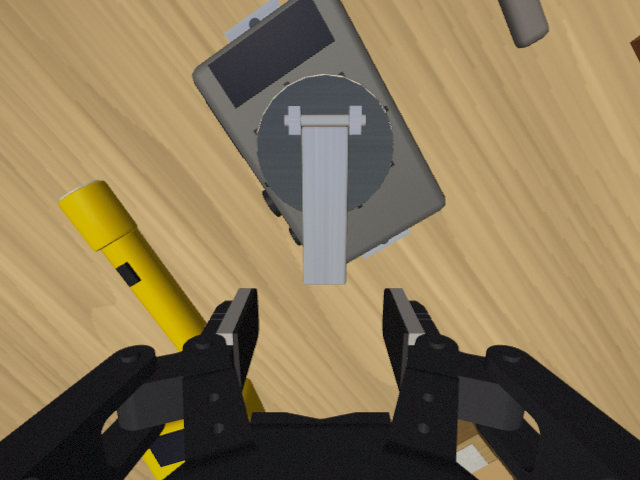

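The bar end is at (325,284), as predicted, and centred between the jaws. Descending.

Request:
{"api": "carry_out", "payload": {
  "moves": [
    [0,0,0.25,0,0.2],
    [0,0,0.5,0,0.2],
    [0,0,0.57,0,0.2],
    [0,0,0.57,0,0.2]
  ]
}}

```text
clock: 2.55
eef_pos: [0.5651, -0.0968, 0.1443]
tool_rot: [0.946, -0.324, 0.0, 0.0]
ft_force: [-0.5, -0.4, 0.2]
grip_width: 0.0512
```

Run:
```python
from h import *
go([.565,-.0965,.1435]); m,im=snap("wrist","pics/w3.png")
for p in [(.6112,-.0372,.14),(.5565,-.1075,.141)]: print(proj(m,p))
```

```text
t 2.55 p [ 0.5651 -0.0968  0.1443] yawx -37.82 z [ 0. -0. -1.] F [-0.5 -0.4  0.2] w 0.0512 j [-0.17  0.43  0.05  1.19 -0.    2.06]
tool units [-0.002 -0.002  0.008]
[318.23705451 118.34323929]
[318.50149532 330.3525061 ]
```

View pics/w3.png

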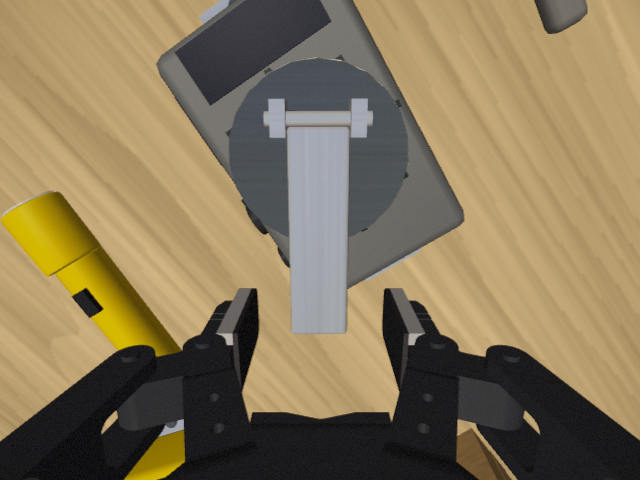

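Centred to within 1 mm (bar middle column 319, jaws 321). Closing on the bar.

Request:
{"api": "carry_out", "payload": {
  "moves": [
    [0,0,0,0,-0.2],
    [0,0,0,0,-0.5],
    [0,0,0,0,-0.5],
    [0,0,0,0,-0.5]
  ]
}}

```text
clock: 3.0
eef_pos: [0.5659, -0.096, 0.1442]
tool_rot: [0.946, -0.323, 0.001, -0.0]
ft_force: [0.7, -0.1, -0.7]
grip_width: 0.0211
```

Run:
```python
from h import *
o,r=st(); m,im=snap("wrist","pics/w4.png")
# arc about hinge: tool -y=+d, tool -z=up ; start angle from commanded grasp (at 75 mm, level)
for th in range(5,111,5):
    t=np.radians(th); print(th,"ty",round(-(75-75*np.cos(t))/100,3),"tz",round(-75*np.sin(t)/100,3))
```

```text
t 3.0 p [ 0.5659 -0.096   0.1442] yawx -37.73 z [ 0.001 -0.    -1.   ] F [ 0.7 -0.1 -0.7] w 0.0211 j [-0.17  0.43  0.05  1.19 -0.    2.06]
5 ty -0.003 tz -0.065
10 ty -0.011 tz -0.13
15 ty -0.026 tz -0.194
20 ty -0.045 tz -0.257
25 ty -0.07 tz -0.317
30 ty -0.1 tz -0.375
35 ty -0.136 tz -0.43
40 ty -0.175 tz -0.482
45 ty -0.22 tz -0.53
50 ty -0.268 tz -0.575
55 ty -0.32 tz -0.614
60 ty -0.375 tz -0.65
65 ty -0.433 tz -0.68
70 ty -0.493 tz -0.705
75 ty -0.556 tz -0.724
80 ty -0.62 tz -0.739
85 ty -0.685 tz -0.747
90 ty -0.75 tz -0.75
95 ty -0.815 tz -0.747
100 ty -0.88 tz -0.739
105 ty -0.944 tz -0.724
110 ty -1.007 tz -0.705
```

View pics/w4.png

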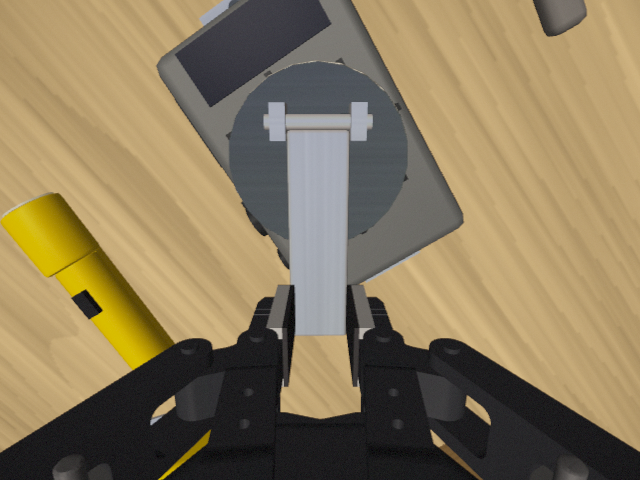

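Reads 21 mm, which may simply be the target I commanded. I'll command a full close to see whether it stops on the bar.

Request:
{"api": "carry_out", "payload": {
  "moves": [
    [0,0,0,0,-1],
    [0,0,0,0,-1],
    [0,0,0,0,-1]
  ]
}}

```text
clock: 3.35
eef_pos: [0.5653, -0.0958, 0.1434]
tool_rot: [0.946, -0.323, -0.0, 0.0]
ft_force: [0.5, -0.2, -0.0]
grip_width: 0.0002
```

Run:
```python
from h import *
o,r=st(); m,im=snap("wrist","pics/w5.png")
cv2.imwrite("pics/w5c.png",cv2.resize(im[240:420,220:420],None,fx=3,fy=3))
```

```text
t 3.35 p [ 0.5653 -0.0958  0.1434] yawx -37.72 z [-0.  0. -1.] F [ 0.5 -0.2 -0. ] w 0.0002 j [-0.17  0.43  0.05  1.19  0.    2.06]
```

View pics/w5c.png

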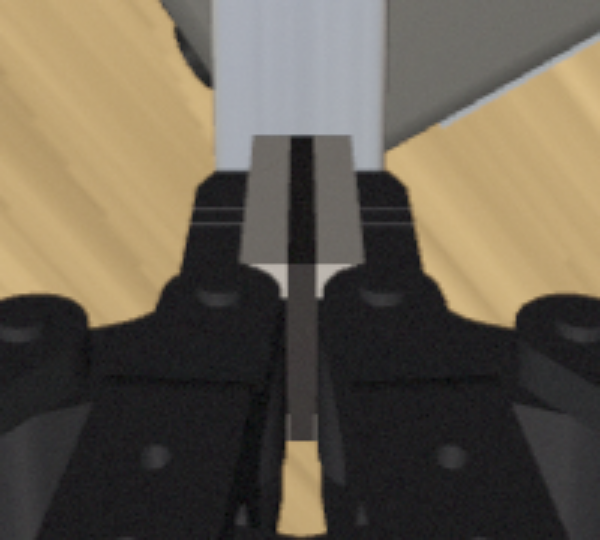

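Run:
```python
from h import *
from workcell import imaging
o,r=st(); m=imaging.camera_model("wrist"); p=o["eef_pos"]; print(m)
for z in (-.02,0,.006,.015,.025):
    for y in (-.011,0,.011): print(z,y,proj(m,p+r@np.array([0,y,z])).round(0))
```

```text
t 3.4 p [ 0.5653 -0.0958  0.1434] yawx -37.72 z [-0.  0. -1.] F [-0.5  0.4 -0.5] w 0.0001 j [-0.17  0.43  0.05  1.19  0.    2.06]
{'fovy': 65.41345476713525, 'cx': 320.1612460566587, 'cy': 236.5846830887513, 'eye': array([ 0.610347  , -0.03880749,  0.28622516]), 'rotation': array([-0.13550938,  0.04683081, -0.32035283,  0.93638568])}
-0.02 -0.011 [319. 304.]
-0.02 0 [319. 331.]
-0.02 0.011 [319. 356.]
0 -0.011 [319. 282.]
0 0 [319. 306.]
0 0.011 [319. 329.]
0.006 -0.011 [319. 276.]
0.006 0 [319. 299.]
0.006 0.011 [319. 322.]
0.015 -0.011 [319. 268.]
0.015 0 [319. 291.]
0.015 0.011 [319. 312.]
0.025 -0.011 [319. 261.]
0.025 0 [319. 282.]
0.025 0.011 [319. 303.]
```

View pics/w5.png

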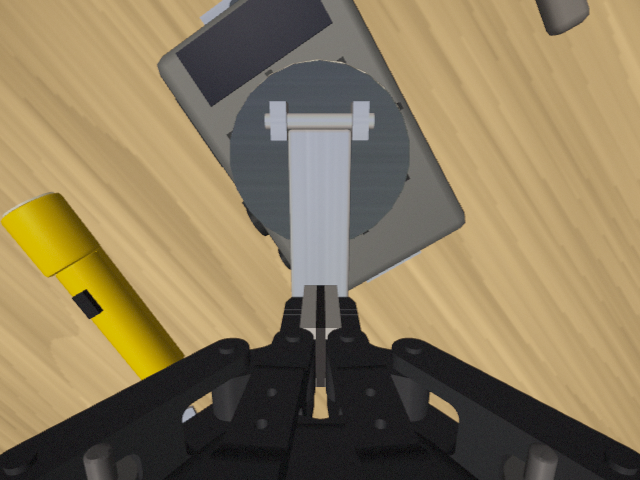

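Run:
```python
from h import *
m,im=snap("scene","pics/s1.png"); mt,it=snap("top","pics/t1.png")
cv2.imwrite("pics/s1c.png",cv2.resize(im[120:300,180:380],None,fx=3.3,fy=3.3,interpolation=cv2.INTER_CUBIC))
cv2.imwrite("pics/t1c.png",cv2.resize(it[120:280,280:440],None,fx=3.7,fy=3.7,interpolation=cv2.INTER_CUBIC))
p=np.array([.5653,-.0958,.1434])
for d in (0,-.025,.05): print((proj(m,p+[0,0,d])-[180,120])*3.3,(proj(mt,p+[0,0,d])-[280,120])*3.7)
```

```text
[308.30185875 264.8727062 ] [336.6389703  314.87804488]
[311.33737437 287.50637335] [331.43129517 322.72441753]
[301.91798165 217.27270421] [347.89476774 297.9190029 ]
```

View pics/s1c.png

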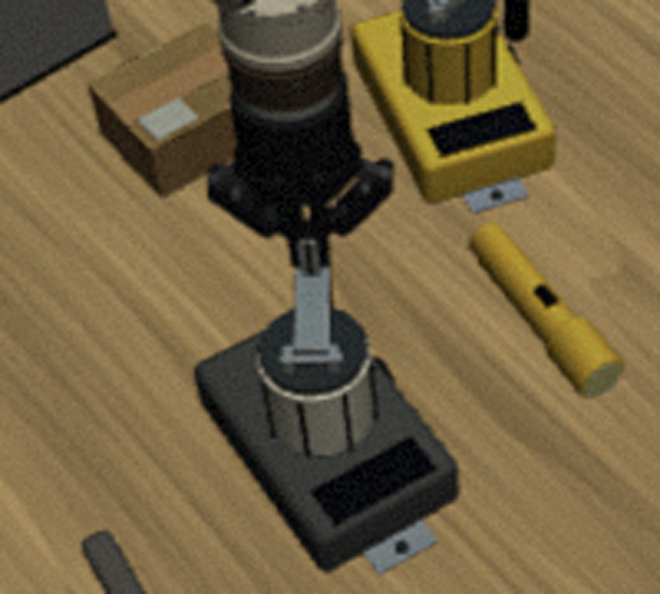

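View pics/t1c.png

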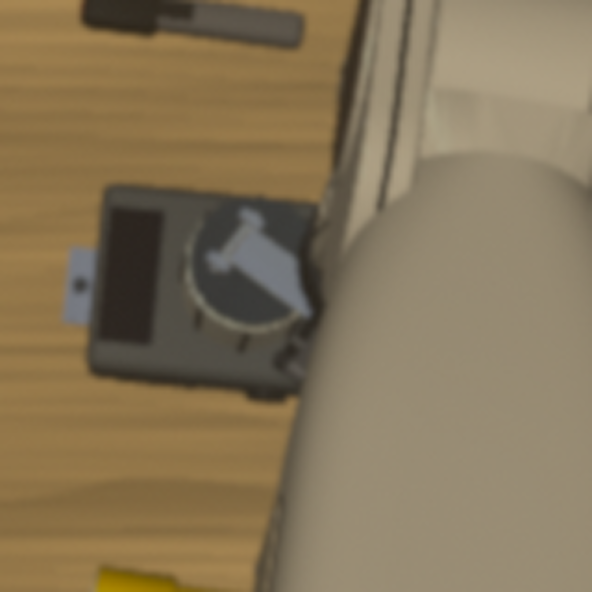

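The jaws shut fully (0.2 mm) above the bar. In both the wrist and scene views the shut fingertips sit about level with the TCP, not 25 mm ahead of it. So I'll reopen and descend about 24 mm further before closing.

Request:
{"api": "carry_out", "payload": {
  "moves": [
    [0,0,-0.05,0,0],
    [0,0,-0.05,0,0.2],
    [0,0,-0.05,0,0.2],
    [0,0,0.1,0,0.2],
    [0,0,0.2,0,0.2],
    [0,0,0.24,0,0.2],
    [0,0,0.24,0,0.2]
  ]
}}

```text
clock: 4.2
eef_pos: [0.5646, -0.0958, 0.1185]
tool_rot: [0.946, -0.323, -0.001, 0.0]
ft_force: [0.1, 0.7, 0.8]
grip_width: 0.051
```

Request:
{"api": "carry_out", "payload": {
  "moves": [
    [0,0,0,0,-0.2],
    [0,0,0,0,-0.5],
    [0,0,0,0,-1],
    [0,0,0,0,-1],
    [0,0,0,0,-1]
  ]
}}

```text
clock: 4.7
eef_pos: [0.5655, -0.0958, 0.1199]
tool_rot: [0.946, -0.323, 0.0, -0.0]
ft_force: [-0.3, 0.1, 1.9]
grip_width: 0.0226
```

Run:
```python
from h import *
o,r=st(); m,im=snap("wrist","pics/w6.png")
```

```text
t 4.7 p [ 0.5655 -0.0958  0.1199] yawx -37.72 z [ 0.001  0.    -1.   ] F [-0.3  0.1  1.9] w 0.0226 j [-0.17  0.45  0.01  1.13  0.    2.06]
```

View pics/w6.png

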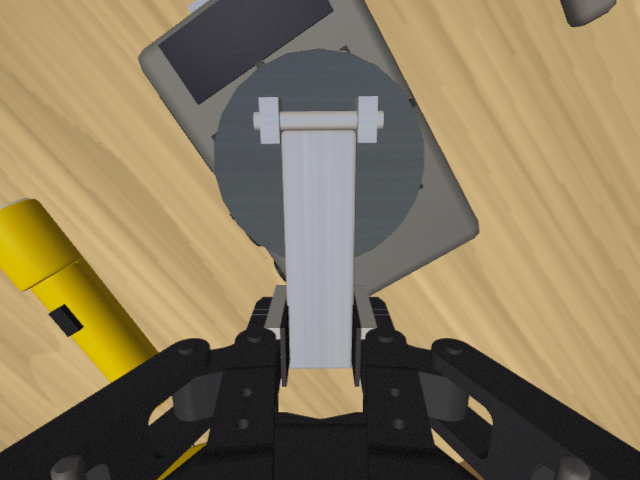

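Holding: width 22.6 mm, with the pads on both bar edges at (280,325) and (362,325). Lift along the arc, 30° first.

Request:
{"api": "carry_out", "payload": {
  "moves": [
    [0,-0.003,-0.065,0,-1],
    [0,-0.011,-0.13,0,-1],
    [0,-0.026,-0.194,0,-1],
    [0,-0.045,-0.257,0,-1],
    [0,-0.07,-0.317,0,-1],
    [0,-0.1,-0.375,0,-1]
  ]
}}

```text
clock: 5.35
eef_pos: [0.5713, -0.0876, 0.1568]
tool_rot: [0.946, -0.323, -0.001, -0.0]
ft_force: [4.1, 2.5, -14.3]
grip_width: 0.0224
```

Run:
```python
from h import *
o,r=st(); m,im=snap("wrist","pics/w7.png"); m,im=snap("scene","pics/s2.png")
cv2.imwrite("pics/s2c.png",cv2.resize(im[120:300,180:380],None,fx=3.3,fy=3.3,interpolation=cv2.INTER_CUBIC))
```

```text
t 5.35 p [ 0.5713 -0.0876  0.1568] yawx -37.72 z [-0.001  0.    -1.   ] F [  4.1   2.5 -14.3] w 0.0224 j [-0.15  0.43  0.09  1.22  0.    2.08]
```

View pics/w7.png

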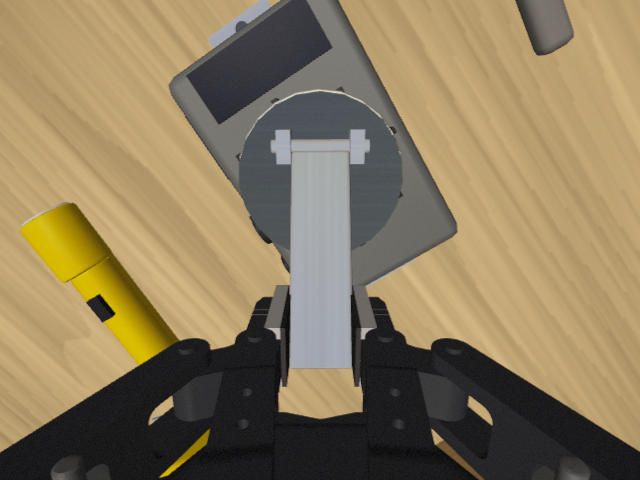

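View pics/s2c.png

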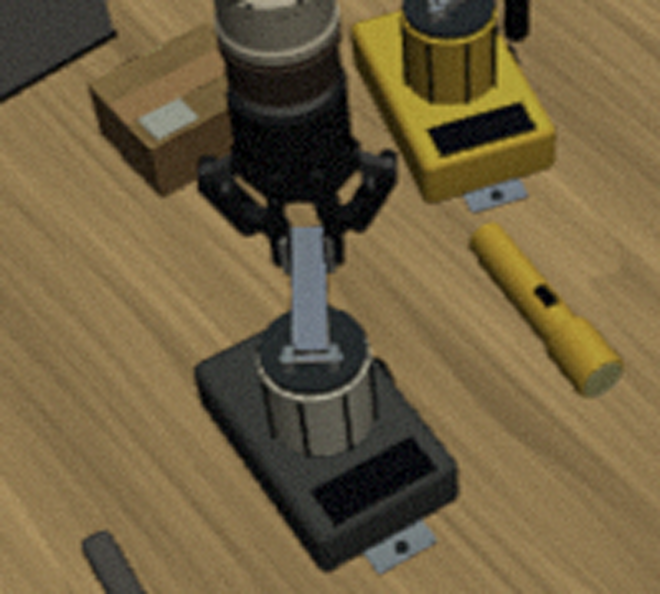

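Bar raised to about 30°, its end at the palm (scene crop (305,225)), 14 N. Continue to 75°.

Request:
{"api": "carry_out", "payload": {
  "moves": [
    [0,-0.036,-0.055,0,-1],
    [0,-0.075,-0.107,0,-1],
    [0,-0.12,-0.155,0,-1],
    [0,-0.168,-0.2,0,-1],
    [0,-0.22,-0.239,0,-1],
    [0,-0.275,-0.275,0,-1],
    [0,-0.333,-0.305,0,-1],
    [0,-0.393,-0.33,0,-1],
    [0,-0.456,-0.349,0,-1]
  ]
}}

```text
clock: 6.35
eef_pos: [0.5987, -0.0522, 0.1922]
tool_rot: [0.946, -0.324, -0.001, 0.001]
ft_force: [-3.1, -2.7, -11.0]
grip_width: 0.0219
```

Run:
```python
from h import *
o,r=st(); m,im=snap("wrist","pics/w8.png"); m,im=snap("scene","pics/s3.png")
cv2.imwrite("pics/s3c.png",cv2.resize(im[120:300,180:380],None,fx=3.3,fy=3.3,interpolation=cv2.INTER_CUBIC))
```

```text
t 6.35 p [ 0.5987 -0.0522  0.1922] yawx -37.76 z [-0.002 -0.001 -1.   ] F [ -3.1  -2.7 -11. ] w 0.0219 j [-0.09  0.46  0.22  1.33 -0.    2.14]
```

View pics/w8.png

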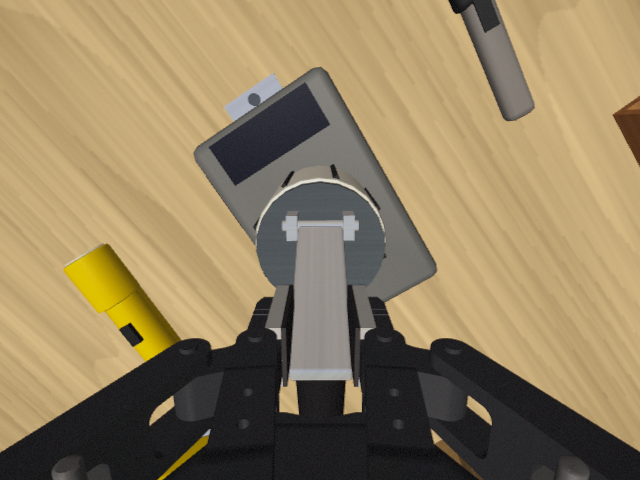

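View pics/s3c.png

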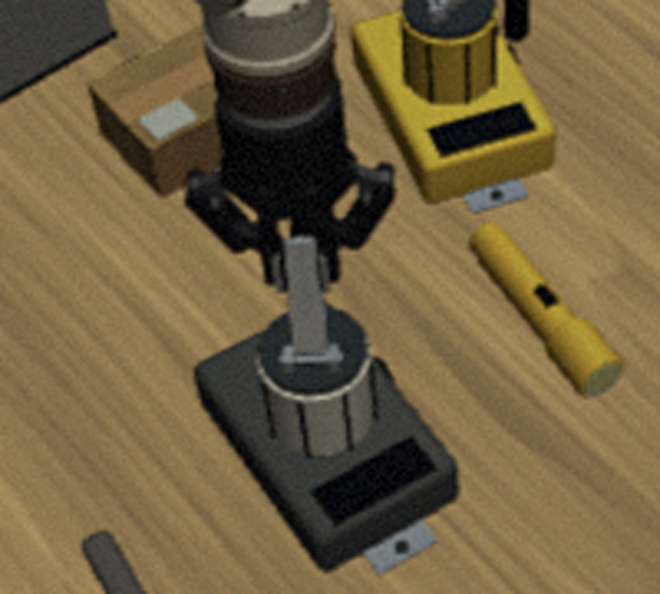

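Request:
{"api": "carry_out", "payload": {
  "moves": [
    [0,-0.064,-0.015,0,-1],
    [0,-0.129,-0.023,0,-1],
    [0,-0.194,-0.026,0,-1],
    [0,-0.259,-0.023,0,-1],
    [0,-0.324,-0.015,0,-1],
    [0,-0.388,0,0,-1],
    [0,-0.451,0.019,0,-1],
    [0,-0.511,0.044,0,-1],
    [0,-0.569,0.074,0,-1]
  ]
}}

```text
clock: 7.35
eef_pos: [0.6353, -0.0062, 0.1853]
tool_rot: [0.946, -0.323, 0.001, -0.001]
ft_force: [0.8, -0.3, 0.2]
grip_width: -0.0004
```

Run:
```python
from h import *
o,r=st(); m,im=snap("wrist","pics/w9.png"); m,im=snap("scene","pics/s4.png")
cv2.imwrite("pics/s4c.png",cv2.resize(im[120:300,180:380],None,fx=3.3,fy=3.3,interpolation=cv2.INTER_CUBIC))
```

```text
t 7.35 p [ 0.6353 -0.0062  0.1853] yawx -37.71 z [ 0.002  0.    -1.   ] F [ 0.8 -0.3  0.2] w -0.0004 j [-0.01  0.53  0.32  1.36  0.    2.22]
```

View pics/w9.png

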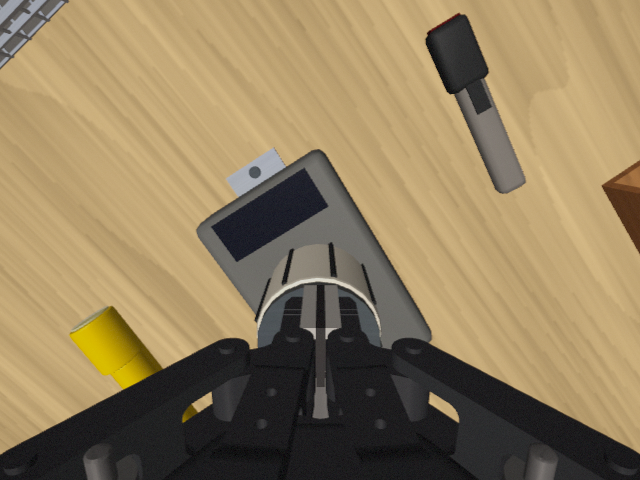

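View pics/s4c.png

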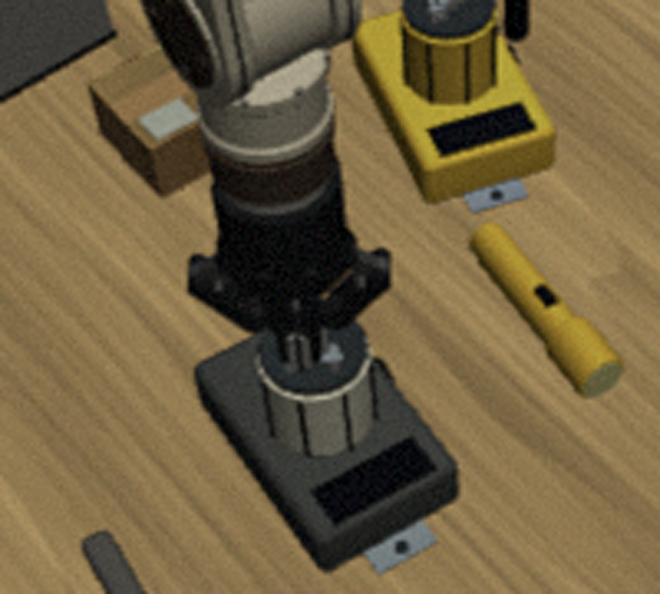

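The jaws slipped off and shut (width 0), so the bar is now behind the fingers. Back off a little in +d, rise and look.

Request:
{"api": "carry_out", "payload": {
  "moves": [
    [0,-0.1,0,0,-1],
    [0,-0.1,-0.3,0,-1],
    [0,-0.1,-0.7,0,-1],
    [0,-0.1,-1,0,-1],
    [0,-0.1,-1,0,-1]
  ]
}}

```text
clock: 7.95
eef_pos: [0.6429, 0.0014, 0.2905]
tool_rot: [0.946, -0.323, 0.005, -0.002]
ft_force: [0.3, 0.3, -0.8]
grip_width: -0.0001
```

Run:
```python
from h import *
o,r=st(); m,im=snap("wrist","pics/w10.png"); m,im=snap("scene","pics/s5.png")
cv2.imwrite("pics/s5c.png",cv2.resize(im[120:300,180:380],None,fx=3.3,fy=3.3,interpolation=cv2.INTER_CUBIC))
```

```text
t 7.95 p [0.6429 0.0014 0.2905] yawx -37.73 z [ 0.011  0.    -1.   ] F [ 0.3  0.3 -0.8] w -0.0001 j [0.   0.53 0.58 1.61 0.   2.23]
```

View pics/w10.png

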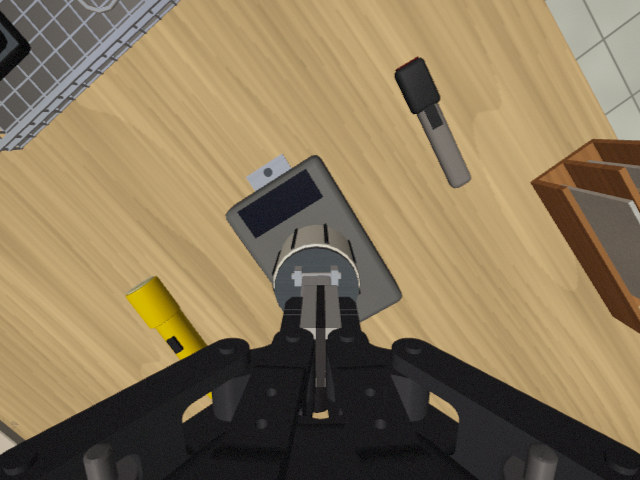

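View pics/s5c.png

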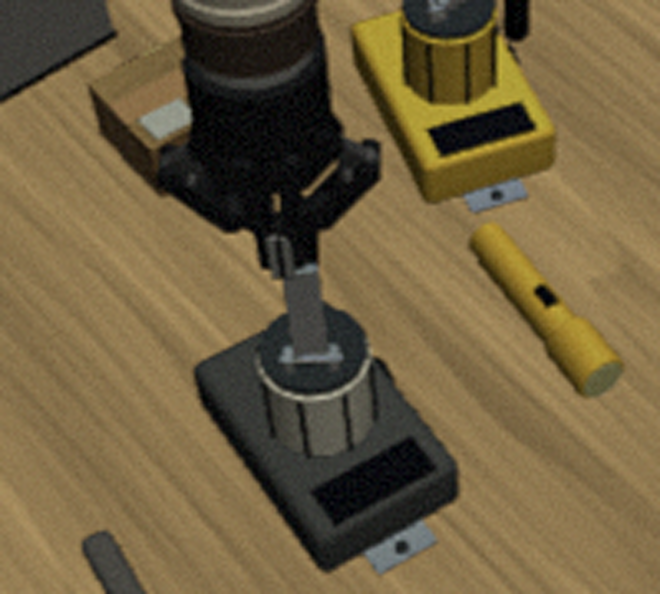

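Run:
```python
from h import *
from workcell import imaging
m=imaging.camera_model("scene"); d=np.array([.613,.790,0]); h=np.array([.611,-.037,.1375])
for th in range(50,131,10):
    t=np.radians(th); q=h+.089*(-np.cos(t)*d+np.sin(t)*np.array([0,0,1])); print(th,((proj(m,q)-[180,120])*3.3).round(0), ((proj(m,h)-[180,120])*3.3).round(0))
```

```text
50 [300. 224.] [307. 354.]
60 [298. 230.] [307. 354.]
70 [296. 239.] [307. 354.]
80 [295. 252.] [307. 354.]
90 [294. 269.] [307. 354.]
100 [294. 289.] [307. 354.]
110 [294. 312.] [307. 354.]
120 [294. 335.] [307. 354.]
130 [295. 360.] [307. 354.]
```

Bar is about 88° up (end at scene crop (303,266)), with the knob pointing back over the hub. Next: cross over the top to the far (-d) side, then push the knob's end outward with shut fingers.

Request:
{"api": "carry_out", "payload": {
  "moves": [
    [0,0.3,-0.1,0,-1],
    [0,0.65,-0.1,0,-1],
    [0,1,-0.1,0,-1],
    [0,1,-0.1,0,-1]
  ]
}}

```text
clock: 8.45
eef_pos: [0.5763, -0.0808, 0.2933]
tool_rot: [0.946, -0.325, -0.002, 0.001]
ft_force: [-0.7, 0.7, -0.7]
grip_width: 0.0
```

Request:
{"api": "carry_out", "payload": {
  "moves": [
    [0,0.4,0,0,-1],
    [0,0.45,0.2,0,-1],
    [0,0.45,0.6,0,-1],
    [0,0.45,1,0,-1],
    [0,0.45,1,0,-1]
  ]
}}

```text
clock: 8.95
eef_pos: [0.5466, -0.1122, 0.187]
tool_rot: [0.946, -0.323, -0.008, 0.001]
ft_force: [-0.8, 0.9, 0.3]
grip_width: -0.0
```

```bash
cat >> h.py <<'E'
D=np.array([.613,.790,0]); Hg=np.array([.611,-.037,.1375]); N=np.array([-.790,.613,0])
def sn():
    o,r=st(); q=o["eef_pos"]-Hg; print("s",round(q@D,4),"n",round(q@N,4),"h",round(q[2],4),"Fd",round(o["ft_force"]@D,1))
E
python3 - <<'E'
from h import *
sn(); m,im=snap("wrist","pics/w11.png"); m,im=snap("scene","pics/s6.png")
cv2.imwrite("pics/s6c.png",cv2.resize(im[120:300,180:380],None,fx=3.3,fy=3.3,interpolation=cv2.INTER_CUBIC))
E
```

```text
t 8.95 p [ 0.5466 -0.1122  0.187 ] yawx -37.72 z [-0.015  0.003 -1.   ] F [-0.8  0.9  0.3] w -0.0 j [-0.2   0.39  0.1   1.3   0.    2.03]
s -0.0989 n 0.0048 h 0.0495 Fd 0.2
```

View pics/w11.png

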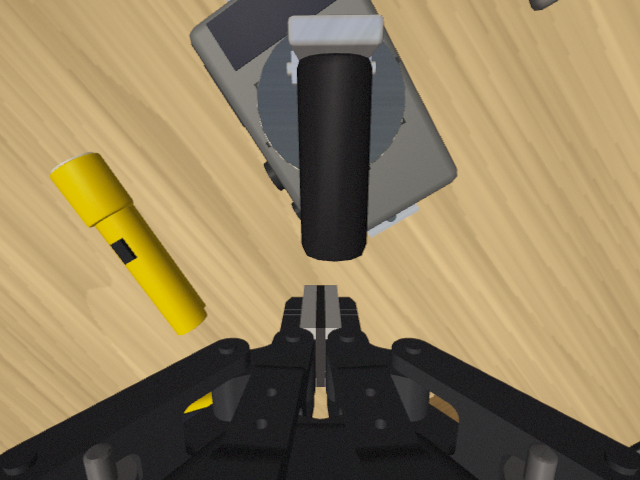

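View pics/s6c.png

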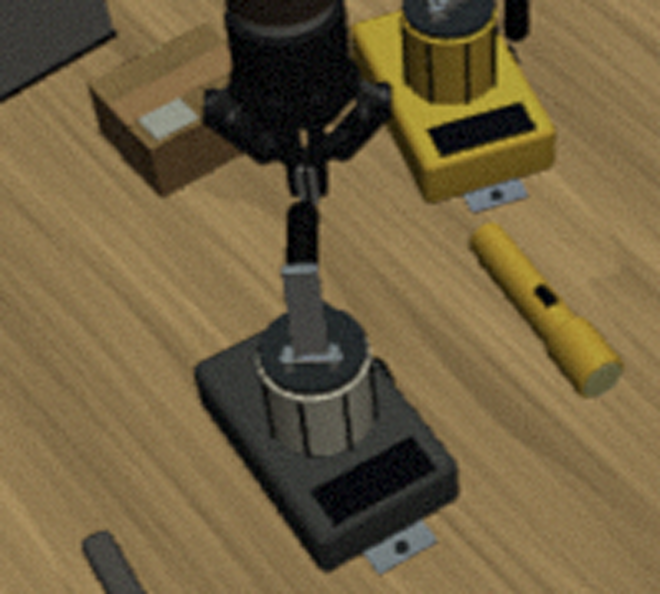

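Request:
{"api": "carry_out", "payload": {
  "moves": [
    [0,0,0,0,-1]
  ]
}}

```text
clock: 9.15
eef_pos: [0.5533, -0.1136, 0.1965]
tool_rot: [0.946, -0.323, 0.002, -0.0]
ft_force: [0.5, 0.9, 0.2]
grip_width: 0.0
```

Run:
```python
from h import *
sn(); m,im=snap("wrist","pics/w12.png")
cv2.imwrite("pics/w12c.png",im[0:440,200:440])
```

```text
t 9.15 p [ 0.5533 -0.1136  0.1965] yawx -37.7 z [ 0.003 -0.001 -1.   ] F [0.5 0.9 0.2] w 0.0 j [-0.2   0.38  0.11  1.3   0.    2.03]
s -0.0959 n -0.0014 h 0.059 Fd 1.1
```

View pics/w12c.png

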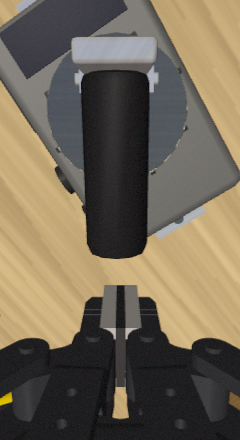

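Centred now (knob end mid column 317, fingers 320). Push outward.

Request:
{"api": "carry_out", "payload": {
  "moves": [
    [0,0,0.1,0,-1],
    [0,-0.1,0.1,0,-1],
    [0,-0.2,0.1,0,-1],
    [0,-0.3,0.08,0,-1],
    [0,-0.4,0.03,0,-1],
    [0,-0.5,-0.02,0,-1],
    [0,-0.6,-0.07,0,-1],
    [0,-0.7,-0.1,0,-1],
    [0,-0.8,-0.1,0,-1]
  ]
}}

```text
clock: 10.1
eef_pos: [0.6015, -0.0495, 0.2051]
tool_rot: [0.946, -0.323, 0.0, -0.0]
ft_force: [-1.0, 0.0, 1.2]
grip_width: 0.0001
```

Run:
```python
from h import *
sn(); m,im=snap("wrist","pics/w13.png"); m,im=snap("scene","pics/s7.png")
cv2.imwrite("pics/s7c.png",cv2.resize(im[120:300,180:380],None,fx=3.3,fy=3.3,interpolation=cv2.INTER_CUBIC))
```

```text
t 10.1 p [ 0.6015 -0.0495  0.2051] yawx -37.71 z [ 0.001  0.    -1.   ] F [-1.   0.   1.2] w 0.0001 j [-0.08  0.46  0.25  1.36  0.    2.15]
s -0.0157 n -0.0002 h 0.0676 Fd -0.6
```

View pics/w13.png

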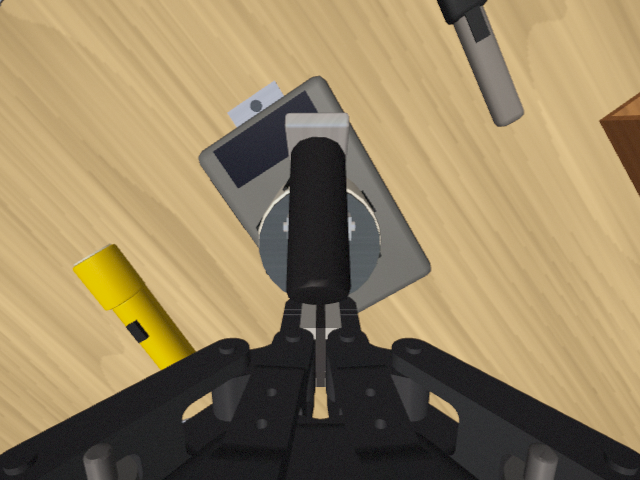

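View pics/s7c.png

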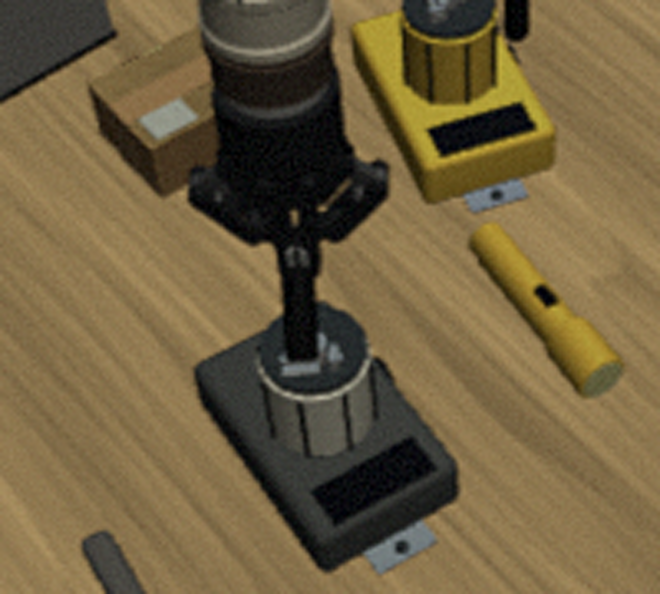

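Fold about 130°, knob centred on the fingers. Push on to the stop while lowering slightly.

Request:
{"api": "carry_out", "payload": {
  "moves": [
    [0,-0.1,0,0,-1],
    [0,-0.2,0,0,-1],
    [0,-0.3,0.03,0,-1],
    [0,-0.38,0.08,0,-1],
    [0,-0.46,0.13,0,-1],
    [0,-0.54,0.18,0,-1],
    [0,-0.6,0.22,0,-1],
    [0,-0.65,0.24,0,-1],
    [0,-0.68,0.24,0,-1]
  ]
}}

```text
clock: 11.1
eef_pos: [0.6415, 0.0033, 0.1793]
tool_rot: [0.946, -0.323, -0.001, 0.001]
ft_force: [-2.5, -2.1, -2.3]
grip_width: 0.0
```

Run:
```python
from h import *
sn(); m,im=snap("wrist","pics/w14.png"); m,im=snap("scene","pics/s8.png")
cv2.imwrite("pics/s8c.png",cv2.resize(im[120:300,180:380],None,fx=3.3,fy=3.3,interpolation=cv2.INTER_CUBIC))
```

```text
t 11.1 p [0.6415 0.0033 0.1793] yawx -37.73 z [-0.003 -0.001 -1.   ] F [-2.5 -2.1 -2.3] w 0.0 j [ 0.01  0.55  0.34  1.36 -0.    2.23]
s 0.0506 n 0.0006 h 0.0418 Fd -3.1
```

View pics/w14.png

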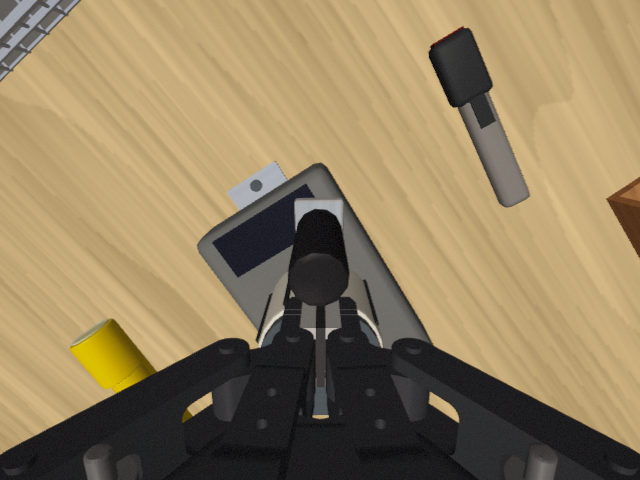

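View pics/s8c.png

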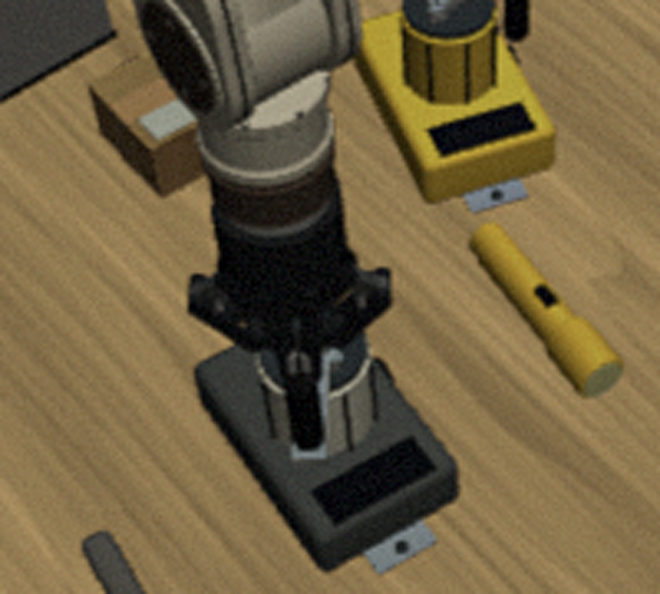

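Request:
{"api": "carry_out", "payload": {
  "moves": [
    [0,-0.04,0,0,-1],
    [0,-0.08,0,0,-1],
    [0,-0.08,0,0,-1]
  ]
}}

```text
clock: 11.5
eef_pos: [0.6438, 0.0059, 0.1791]
tool_rot: [0.946, -0.325, -0.003, 0.005]
ft_force: [-8.5, -9.9, -2.4]
grip_width: 0.0
```

Request:
{"api": "carry_out", "payload": {
  "moves": [
    [0,-0.04,0,0,-1],
    [0,-0.06,0,0,-1],
    [0,-0.06,0,0,-1]
  ]
}}

```text
clock: 11.8
eef_pos: [0.6446, 0.0068, 0.1786]
tool_rot: [0.945, -0.326, -0.005, 0.009]
ft_force: [-13.8, -18.1, 0.8]
grip_width: -0.0003
```

Run:
```python
from h import *
sn(); m,im=snap("wrist","pics/w15.png")
cv2.imwrite("pics/w15c.png",im[140:380,220:420])
for th in (150,160,170,175,180):
    t=np.radians(th); b=-np.cos(t)*D+np.sin(t)*np.array([0,0,1]); k=-np.sin(t)*D-np.cos(t)*np.array([0,0,1])
    print(th,"end",proj(m,Hg+.089*b).round(0),"tip",proj(m,Hg+.075*b+.0645*k).round(0))
```

```text
t 11.8 p [0.6446 0.0068 0.1786] yawx -38.04 z [-0.014 -0.014 -1.   ] F [-13.8 -18.1   0.8] w -0.0003 j [ 0.02  0.57  0.36  1.38 -0.01  2.25]
s 0.0552 n 0.0003 h 0.0411 Fd -22.7
150 end [319. 260.] tip [319. 453.]
160 end [319. 234.] tip [319. 395.]
170 end [320. 216.] tip [319. 337.]
175 end [320. 210.] tip [319. 311.]
180 end [320. 206.] tip [319. 287.]
```

View pics/w15c.png

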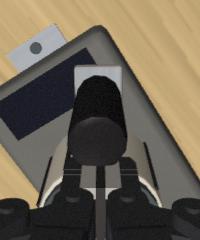

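Stop felt: the force rose 3→13→23 N for 3 mm of travel at s = 55 mm (expected 53), and the knob end is seen upright. Back off, let go, rise and open.

Request:
{"api": "carry_out", "payload": {
  "moves": [
    [0,0.15,0,0,-1],
    [0,0.3,0,0,-1],
    [0,0.3,-0.35,0,0],
    [0,0.3,-0.7,0,0.2],
    [0,0,-0.8,0,0.2],
    [0,0,-0.8,0,0.2],
    [0,0,-0.8,0,0.2]
  ]
}}

```text
clock: 12.55
eef_pos: [0.6513, 0.0151, 0.261]
tool_rot: [0.946, -0.323, 0.001, -0.0]
ft_force: [0.4, 0.0, -1.1]
grip_width: 0.0514
```

Run:
```python
from h import *
sn(); m,im=snap("wrist","pics/w16.png"); m2,im2=snap("scene","pics/s9.png")
cv2.imwrite("pics/s9c.png",cv2.resize(im2[120:300,180:380],None,fx=3.3,fy=3.3,interpolation=cv2.INTER_CUBIC))
for th in (170,175,180):
    t=np.radians(th); b=-np.cos(t)*D+np.sin(t)*np.array([0,0,1]); k=-np.sin(t)*D-np.cos(t)*np.array([0,0,1])
    for mm,f in ((m,lambda x:x),(m2,lambda x:(x-[180,120])*3.3)): print(th,"end",f(proj(mm,Hg+.089*b)).round(0),"tip",f(proj(mm,Hg+.075*b+.0645*k)).round(0))
```

```text
t 12.55 p [0.6513 0.0151 0.261 ] yawx -37.67 z [ 0.002  0.    -1.   ] F [ 0.4  0.  -1.1] w 0.0514 j [0.02 0.55 0.55 1.56 0.   2.25]
s 0.0659 n 0.0 h 0.1235 Fd 0.3
170 end [319. 204.] tip [319. 271.]
170 end [301. 447.] tip [293. 359.]
175 end [319. 200.] tip [319. 257.]
175 end [302. 455.] tip [294. 373.]
180 end [319. 198.] tip [319. 243.]
180 end [303. 462.] tip [295. 386.]
```

View pics/w16.png

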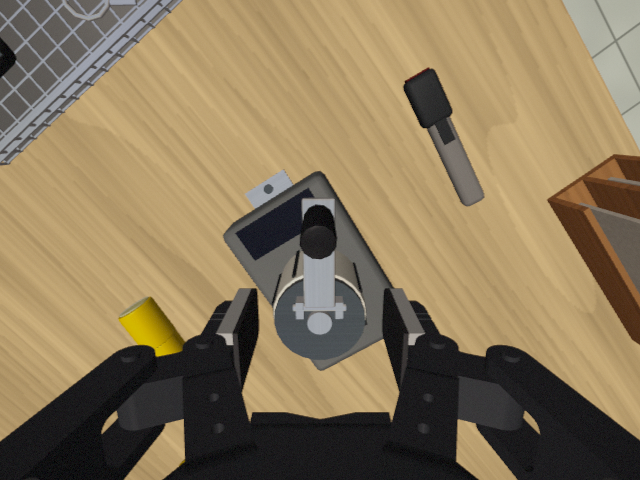

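View pics/s9c.png

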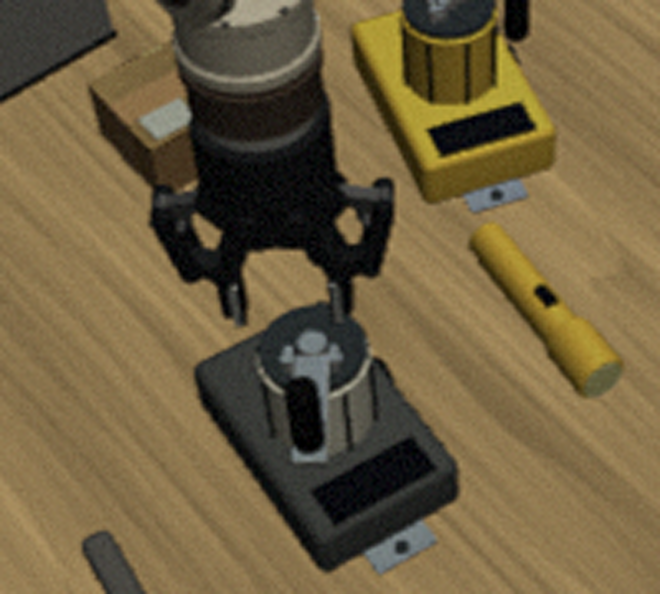

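The knob is upright (end at wrist (318,239), predicted 243 for 180°). Fold confirmed, and it is released. Now over the knob and down, then grip.

Request:
{"api": "carry_out", "payload": {
  "moves": [
    [0,-0.09,0.2,0,0.2],
    [0,-0.09,0.5,0,0.2],
    [0,-0.09,0.8,0,0.2],
    [0,-0.09,1,0,0.2],
    [0,-0.09,1,0,0.2]
  ]
}}

```text
clock: 13.15
eef_pos: [0.6528, 0.0209, 0.1557]
tool_rot: [0.946, -0.324, -0.004, 0.002]
ft_force: [-0.5, 0.3, -1.1]
grip_width: 0.0515
```

Run:
```python
from h import *
sn(); m,im=snap("wrist","pics/w17.png")
for z in (.128,.134,.14): print(z,onz(*((lambda e:(m,320,322,z))(0))) if 0 else "")
```

```text
t 13.15 p [0.6528 0.0209 0.1557] yawx -37.77 z [-0.009 -0.    -1.   ] F [-0.5  0.3 -1.1] w 0.0515 j [0.03 0.59 0.34 1.33 0.   2.26]
s 0.0714 n 0.0024 h 0.0182 Fd -0.1
0.128 
0.134 
0.14
```

View pics/w17.png

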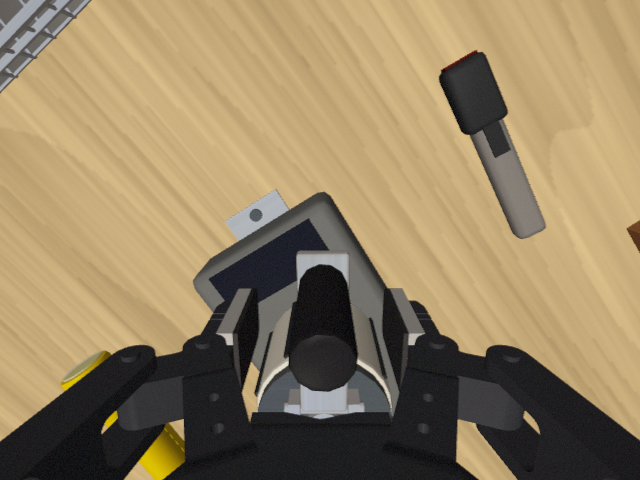

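Request:
{"api": "carry_out", "payload": {
  "moves": [
    [0,0,0,0,0],
    [0,0,0,0,-0.3],
    [0,0,0,0,-1],
    [0,0,0,0,-1],
    [0,0,0,0,-1],
    [0,0,0,0,-1]
  ]
}}

```text
clock: 13.8
eef_pos: [0.6571, 0.0218, 0.1622]
tool_rot: [0.946, -0.323, 0.001, -0.001]
ft_force: [-0.8, 1.4, 5.5]
grip_width: 0.0207
```

Run:
```python
from h import *
sn(); m,im=snap("wrist","pics/w18.png")
m=cv2.imread("pics/w16.png")
```

```text
t 13.8 p [0.6571 0.0218 0.1622] yawx -37.71 z [ 0.003  0.    -1.   ] F [-0.8  1.4  5.5] w 0.0207 j [0.03 0.59 0.35 1.33 0.   2.26]
s 0.0747 n -0.0004 h 0.0247 Fd 0.6
```

View pics/w18.png

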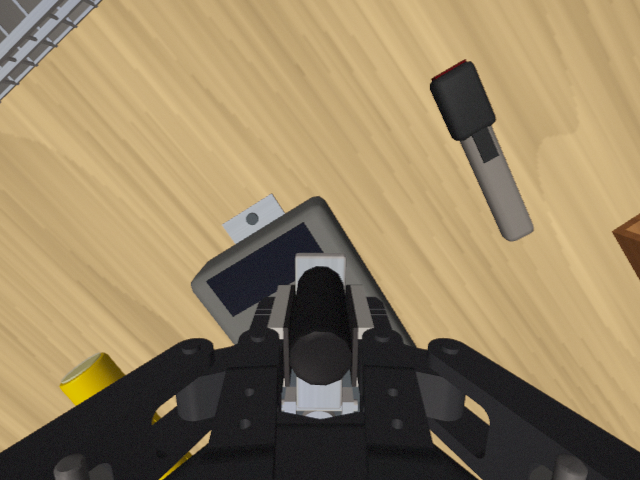

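Gripped: 20.7 mm, the same ~1.3 mm reading offset as on the bar. Work out the circle rows in tool units.

```bash
cat >> h.py <<'E'
def arc(a0,a1,step):
    a=np.radians(np.arange(a0+step,a1+.01,step)); b=np.radians(a0)
    print(a0,a1,[[float(round(.9*(np.sin(x)-np.sin(b)),3)),float(round(.9*(np.cos(b)-np.cos(x)),3))] for x in a])
def wst():
    from workcell import bot
    o=bot.get_obs(); r=R.from_quat(o["tool_rot"]).as_matrix()
    hub=np.array([.602,-.049,0]); q=(o["eef_pos"]-hub)[:2]; a=(52.2-np.degrees(np.arctan2(q[1],q[0])))%360
    f=o["ft_force"]; u=q/np.linalg.norm(q); t=np.array([u[1],-u[0]])
    print("t",round(o["clock"],2),"alpha",round(a,1),"R",round(np.linalg.norm(q)*1000,1),"z",round(o["eef_pos"][2],4),"Frad",round(f[:2]@u,1),"Ftan",round(f[:2]@t,1),"Fz",round(f[2],1),"w",round(o["grip_width"],4),"j",o["joint_pos"].round(2))
E
python3 -c "
from h import *
wst()
for k in range(0,270,60): arc(k,k+60,6)"
```

```text
t 13.85 alpha 0.1 R 89.7 z 0.1622 Frad -0.7 Ftan -0.9 Fz 5.5 w 0.0203 j [0.03 0.59 0.35 1.33 0.   2.26]
0 60 [[0.094, 0.005], [0.187, 0.02], [0.278, 0.044], [0.366, 0.078], [0.45, 0.121], [0.529, 0.172], [0.602, 0.231], [0.669, 0.298], [0.728, 0.371], [0.779, 0.45]]
60 120 [[0.043, 0.084], [0.077, 0.172], [0.101, 0.263], [0.116, 0.356], [0.121, 0.45], [0.116, 0.544], [0.101, 0.637], [0.077, 0.728], [0.043, 0.816], [0.0, 0.9]]
120 180 [[-0.051, 0.079], [-0.111, 0.152], [-0.177, 0.219], [-0.25, 0.278], [-0.329, 0.329], [-0.413, 0.372], [-0.501, 0.406], [-0.592, 0.43], [-0.685, 0.445], [-0.779, 0.45]]
180 240 [[-0.094, -0.005], [-0.187, -0.02], [-0.278, -0.044], [-0.366, -0.078], [-0.45, -0.121], [-0.529, -0.172], [-0.602, -0.231], [-0.669, -0.298], [-0.728, -0.371], [-0.779, -0.45]]
240 300 [[-0.043, -0.084], [-0.077, -0.172], [-0.101, -0.263], [-0.116, -0.356], [-0.121, -0.45], [-0.116, -0.544], [-0.101, -0.637], [-0.077, -0.728], [-0.043, -0.816], [-0.0, -0.9]]
```

Request:
{"api": "carry_out", "payload": {
  "moves": [
    [0.09,0.005,0,0,-1],
    [0.19,0.02,0,0,-1],
    [0.28,0.045,0,0,-1],
    [0.365,0.08,0,0,-1],
    [0.45,0.12,0,0,-1],
    [0.53,0.17,0,0,-1],
    [0.6,0.23,0,0,-1],
    [0.67,0.3,0,0,-1],
    [0.73,0.37,0,0,-1],
    [0.78,0.45,0,0,-1]
  ]
}}

```text
clock: 14.85
eef_pos: [0.6906, -0.0609, 0.1622]
tool_rot: [0.946, -0.323, 0.0, -0.001]
ft_force: [-2.4, 3.4, 7.3]
grip_width: 0.0205
```

```bash
python3 -c "
from h import *
wst(); m,im=snap('scene','pics/s10.png')
cv2.imwrite('pics/s10c.png',cv2.resize(im[120:300,180:380],None,fx=3,fy=3))"
```

```text
t 14.85 alpha 59.9 R 89.4 z 0.1622 Frad -2.8 Ftan -3.1 Fz 7.3 w 0.0205 j [-0.09  0.67  0.49  1.4   0.    2.14]
```

View pics/s10c.png

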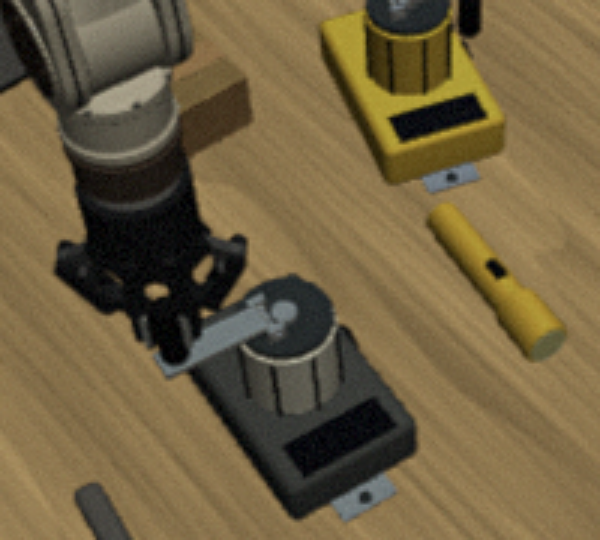

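The crank follows cleanly: 60° turned, about 3 N tangential. Carry on.

Request:
{"api": "carry_out", "payload": {
  "moves": [
    [0.045,0.085,0,0,-1],
    [0.075,0.17,0,0,-1],
    [0.1,0.265,0,0,-1],
    [0.115,0.355,0,0,-1],
    [0.12,0.45,0,0,-1],
    [0.115,0.545,0,0,-1],
    [0.1,0.635,0,0,-1],
    [0.075,0.73,0,0,-1],
    [0.045,0.815,0,0,-1],
    [0,0.9,0,0,-1]
  ]
}}

```text
clock: 15.9
eef_pos: [0.6368, -0.1319, 0.1623]
tool_rot: [0.946, -0.323, 0.002, -0.002]
ft_force: [0.8, 2.6, 6.1]
grip_width: 0.0206
```

Request:
{"api": "carry_out", "payload": {
  "moves": [
    [-0.05,0.08,0,0,-1],
    [-0.11,0.15,0,0,-1],
    [-0.175,0.22,0,0,-1],
    [-0.25,0.28,0,0,-1],
    [-0.33,0.33,0,0,-1],
    [-0.415,0.37,0,0,-1],
    [-0.5,0.405,0,0,-1],
    [-0.59,0.43,0,0,-1],
    [-0.685,0.445,0,0,-1],
    [-0.78,0.45,0,0,-1]
  ]
}}

```text
clock: 16.9
eef_pos: [0.5478, -0.1217, 0.1623]
tool_rot: [0.946, -0.324, 0.003, 0.0]
ft_force: [1.9, -1.9, 5.5]
grip_width: 0.0208
```

```bash
python3 -c "
from h import *
wst(); arc(240,264,6)"
```

```text
t 16.9 alpha 178.9 R 90.7 z 0.1623 Frad 0.4 Ftan -2.7 Fz 5.5 w 0.0208 j [-0.22  0.39  0.04  1.21 -0.    2.01]
240 264 [[-0.043, -0.084], [-0.077, -0.172], [-0.101, -0.263], [-0.116, -0.356]]
```

Request:
{"api": "carry_out", "payload": {
  "moves": [
    [-0.095,-0.005,0,0,-1],
    [-0.19,-0.02,0,0,-1],
    [-0.28,-0.045,0,0,-1],
    [-0.365,-0.08,0,0,-1],
    [-0.45,-0.12,0,0,-1],
    [-0.53,-0.17,0,0,-1],
    [-0.6,-0.23,0,0,-1],
    [-0.67,-0.3,0,0,-1],
    [-0.73,-0.37,0,0,-1],
    [-0.78,-0.45,0,0,-1]
  ]
}}

```text
clock: 17.9
eef_pos: [0.5117, -0.0385, 0.1621]
tool_rot: [0.946, -0.324, 0.001, 0.001]
ft_force: [-3.0, -1.6, 9.3]
grip_width: 0.0209
```

Request:
{"api": "carry_out", "payload": {
  "moves": [
    [-0.045,-0.085,0,0,-1],
    [-0.075,-0.17,0,0,-1],
    [-0.1,-0.265,0,0,-1],
    [-0.115,-0.355,0,0,-1],
    [-0.115,-0.355,0,0,-1]
  ]
}}

```text
clock: 18.4
eef_pos: [0.5246, -0.0015, 0.1621]
tool_rot: [0.946, -0.323, 0.0, -0.0]
ft_force: [-3.9, 2.9, 9.2]
grip_width: 0.0206
```

```bash
python3 -c "
from h import *
wst(); 
for a in range(264,576,12): arc(a,a+12,6)"
```

```text
t 18.4 alpha 263.8 R 90.8 z 0.1621 Frad 4.9 Ftan 0.4 Fz 9.2 w 0.0206 j [-0.    0.33 -0.06  1.18  0.    2.22]
264 276 [[-0.005, -0.094], [0.0, -0.188]]
276 288 [[0.015, -0.093], [0.039, -0.184]]
288 300 [[0.034, -0.088], [0.077, -0.172]]
300 312 [[0.051, -0.079], [0.111, -0.152]]
312 324 [[0.067, -0.067], [0.14, -0.126]]
324 336 [[0.079, -0.051], [0.163, -0.094]]
336 348 [[0.088, -0.034], [0.179, -0.058]]
348 360 [[0.093, -0.015], [0.187, -0.02]]
360 372 [[0.094, 0.005], [0.187, 0.02]]
372 384 [[0.091, 0.024], [0.179, 0.058]]
384 396 [[0.084, 0.043], [0.163, 0.094]]
396 408 [[0.073, 0.059], [0.14, 0.126]]
408 420 [[0.059, 0.073], [0.111, 0.152]]
420 432 [[0.043, 0.084], [0.077, 0.172]]
432 444 [[0.024, 0.091], [0.039, 0.184]]
444 456 [[0.005, 0.094], [0.0, 0.188]]
456 468 [[-0.015, 0.093], [-0.039, 0.184]]
468 480 [[-0.034, 0.088], [-0.077, 0.172]]
480 492 [[-0.051, 0.079], [-0.111, 0.152]]
492 504 [[-0.067, 0.067], [-0.14, 0.126]]
504 516 [[-0.079, 0.051], [-0.163, 0.094]]
516 528 [[-0.088, 0.034], [-0.179, 0.058]]
528 540 [[-0.093, 0.015], [-0.187, 0.02]]
540 552 [[-0.094, -0.005], [-0.187, -0.02]]
552 564 [[-0.091, -0.024], [-0.179, -0.058]]
564 576 [[-0.084, -0.043], [-0.163, -0.094]]
```

Request:
{"api": "carry_out", "payload": {
  "moves": [
    [-0.005,-0.095,0,0,-1],
    [0,-0.19,0,0,-1],
    [0,-0.19,0,0,-1]
  ]
}}

```text
clock: 18.7
eef_pos: [0.5366, 0.0138, 0.1621]
tool_rot: [0.946, -0.323, 0.001, -0.001]
ft_force: [-2.9, 3.4, 10.2]
grip_width: 0.0207
```

Request:
{"api": "carry_out", "payload": {
  "moves": [
    [0.015,-0.09,0,0,-1],
    [0.04,-0.185,0,0,-1],
    [0.04,-0.185,0,0,-1]
  ]
}}

```text
clock: 19.0
eef_pos: [0.5514, 0.0261, 0.1621]
tool_rot: [0.946, -0.323, 0.001, -0.001]
ft_force: [-2.4, 4.1, 8.8]
grip_width: 0.0203
```

```bash
python3 -c "
from h import *
wst()"
```

```text
t 19.0 alpha 288.3 R 90.5 z 0.1621 Frad 4.7 Ftan 0.3 Fz 8.8 w 0.0203 j [0.05 0.38 0.02 1.21 0.   2.27]
```

Request:
{"api": "carry_out", "payload": {
  "moves": [
    [0.035,-0.09,0,0,-1],
    [0.075,-0.17,0,0,-1],
    [0.075,-0.17,0,0,-1]
  ]
}}

```text
clock: 19.3
eef_pos: [0.5682, 0.0348, 0.1622]
tool_rot: [0.946, -0.323, 0.001, -0.001]
ft_force: [-1.0, 2.6, 9.0]
grip_width: 0.0204
```

```bash
python3 -c "
from h import *
wst()"
```

```text
t 19.3 alpha 300.2 R 90.4 z 0.1622 Frad 2.8 Ftan 0.0 Fz 9.0 w 0.0204 j [0.06 0.41 0.07 1.22 0.   2.29]
```

Request:
{"api": "carry_out", "payload": {
  "moves": [
    [0.05,-0.08,0,0,-1],
    [0.11,-0.15,0,0,-1],
    [0.11,-0.15,0,0,-1]
  ]
}}

```text
clock: 19.6
eef_pos: [0.5863, 0.0399, 0.1622]
tool_rot: [0.946, -0.323, 0.001, -0.001]
ft_force: [-0.1, 3.0, 8.0]
grip_width: 0.0203
```

```bash
python3 -c "
from h import *
wst()"
```

```text
t 19.6 alpha 312.2 R 90.3 z 0.1622 Frad 3.0 Ftan 0.4 Fz 8.0 w 0.0203 j [0.07 0.45 0.12 1.24 0.   2.3 ]
```

Request:
{"api": "carry_out", "payload": {
  "moves": [
    [0.065,-0.065,0,0,-1],
    [0.14,-0.125,0,0,-1],
    [0.14,-0.125,0,0,-1]
  ]
}}

```text
clock: 19.9
eef_pos: [0.6053, 0.0411, 0.1622]
tool_rot: [0.946, -0.323, 0.002, -0.001]
ft_force: [0.6, 3.1, 8.0]
grip_width: 0.0206
```

```bash
python3 -c "
from h import *
wst()"
```

```text
t 19.9 alpha 324.3 R 90.1 z 0.1622 Frad 3.1 Ftan 0.5 Fz 8.0 w 0.0206 j [0.07 0.48 0.18 1.26 0.   2.3 ]
```

Request:
{"api": "carry_out", "payload": {
  "moves": [
    [0.08,-0.05,0,0,-1],
    [0.165,-0.095,0,0,-1],
    [0.165,-0.095,0,0,-1]
  ]
}}

```text
clock: 20.2
eef_pos: [0.6243, 0.0381, 0.1622]
tool_rot: [0.946, -0.323, 0.002, -0.001]
ft_force: [1.8, 2.8, 7.8]
grip_width: 0.0202
```

```bash
python3 -c "
from h import *
wst(); m,im=snap('wrist','pics/w19.png')"
```

```text
t 20.2 alpha 336.5 R 89.9 z 0.1622 Frad 3.1 Ftan 1.1 Fz 7.8 w 0.0202 j [0.06 0.52 0.24 1.29 0.   2.29]
```

View pics/w19.png

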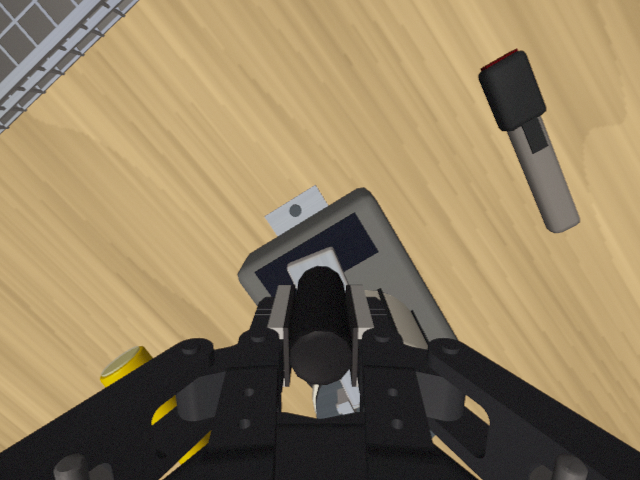

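The crank still follows: knob between the pads at (321,330), bar under it. Continue.

Request:
{"api": "carry_out", "payload": {
  "moves": [
    [0.09,-0.035,0,0,-1],
    [0.18,-0.06,0,0,-1],
    [0.18,-0.06,0,0,-1]
  ]
}}

```text
clock: 20.55
eef_pos: [0.6421, 0.0314, 0.1622]
tool_rot: [0.946, -0.323, 0.002, -0.001]
ft_force: [0.3, 1.4, 6.9]
grip_width: 0.021
```

```bash
python3 -c "
from h import *
wst()"
```

```text
t 20.55 alpha 348.7 R 89.8 z 0.1622 Frad 1.4 Ftan -0.3 Fz 6.9 w 0.021 j [0.05 0.56 0.3  1.31 0.   2.28]
```

Request:
{"api": "carry_out", "payload": {
  "moves": [
    [0.095,-0.015,0,0,-1],
    [0.185,-0.02,0,0,-1],
    [0.185,-0.02,0,0,-1]
  ]
}}

```text
clock: 20.85
eef_pos: [0.6578, 0.0212, 0.1622]
tool_rot: [0.946, -0.323, 0.002, -0.001]
ft_force: [1.8, 0.4, 6.7]
grip_width: 0.0205
```

```bash
python3 -c "
from h import *
wst()"
```

```text
t 20.85 alpha 0.7 R 89.7 z 0.1622 Frad 1.4 Ftan 1.2 Fz 6.7 w 0.0205 j [ 0.03  0.59  0.36  1.33 -0.    2.26]
```

Request:
{"api": "carry_out", "payload": {
  "moves": [
    [0.095,0.005,0,0,-1],
    [0.185,0.02,0,0,-1],
    [0.185,0.02,0,0,-1]
  ]
}}

```text
clock: 21.15
eef_pos: [0.671, 0.0081, 0.1622]
tool_rot: [0.946, -0.324, 0.002, -0.0]
ft_force: [1.0, 0.7, 5.7]
grip_width: 0.0207
```

```bash
python3 -c "
from h import *
wst()"
```

```text
t 21.15 alpha 12.6 R 89.6 z 0.1622 Frad 1.2 Ftan 0.1 Fz 5.7 w 0.0207 j [ 0.01  0.62  0.4   1.35 -0.    2.24]
```

Request:
{"api": "carry_out", "payload": {
  "moves": [
    [0.09,0.025,0,0,-1],
    [0.18,0.06,0,0,-1],
    [0.18,0.06,0,0,-1]
  ]
}}

```text
clock: 21.45
eef_pos: [0.6815, -0.0079, 0.1622]
tool_rot: [0.946, -0.324, 0.002, -0.0]
ft_force: [0.0, -0.1, 6.8]
grip_width: 0.0208
```

```bash
python3 -c "
from h import *
wst()"
```

```text
t 21.45 alpha 24.9 R 89.4 z 0.1622 Frad -0.0 Ftan 0.1 Fz 6.8 w 0.0208 j [-0.01  0.64  0.44  1.37 -0.    2.22]
```

Request:
{"api": "carry_out", "payload": {
  "moves": [
    [0.085,0.045,0,0,-1],
    [0.165,0.095,0,0,-1],
    [0.165,0.095,0,0,-1]
  ]
}}

```text
clock: 21.75
eef_pos: [0.6883, -0.0257, 0.1623]
tool_rot: [0.946, -0.324, 0.001, -0.0]
ft_force: [-0.3, -0.6, 6.4]
grip_width: 0.0203
```

```bash
python3 -c "
from h import *
wst()"
```

```text
t 21.75 alpha 37.1 R 89.4 z 0.1623 Frad -0.5 Ftan 0.5 Fz 6.4 w 0.0203 j [-0.04  0.66  0.47  1.39 -0.    2.19]
```

Request:
{"api": "carry_out", "payload": {
  "moves": [
    [0.075,0.06,0,0,-1],
    [0.14,0.125,0,0,-1],
    [0.14,0.125,0,0,-1]
  ]
}}

```text
clock: 22.05
eef_pos: [0.6913, -0.0442, 0.1622]
tool_rot: [0.946, -0.324, 0.001, -0.0]
ft_force: [-0.4, 0.1, 6.4]
grip_width: 0.0206
```

```bash
python3 -c "
from h import *
wst()"
```

```text
t 22.05 alpha 49.1 R 89.4 z 0.1622 Frad -0.4 Ftan -0.1 Fz 6.4 w 0.0206 j [-0.06  0.67  0.49  1.39 -0.    2.17]
```

Request:
{"api": "carry_out", "payload": {
  "moves": [
    [0.06,0.075,0,0,-1],
    [0.11,0.15,0,0,-1],
    [0.11,0.15,0,0,-1]
  ]
}}

```text
clock: 22.35
eef_pos: [0.6908, -0.0594, 0.1622]
tool_rot: [0.946, -0.323, 0.0, -0.003]
ft_force: [-1.3, 6.7, 7.2]
grip_width: 0.0213
```

```bash
python3 -c "
from h import *
wst()"
```

```text
t 22.35 alpha 58.9 R 89.4 z 0.1622 Frad -2.1 Ftan -6.6 Fz 7.2 w 0.0213 j [-0.09  0.67  0.49  1.39  0.01  2.14]
```

Tangential force jumped to 6.6 N and the tool lags by about 2°, so this is possibly the stop. Press on in small steps.

Request:
{"api": "carry_out", "payload": {
  "moves": [
    [0.015,0.025,0,0,-1],
    [0.025,0.055,0,0,-1],
    [0.025,0.055,0,0,-1]
  ]
}}

```text
clock: 22.65
eef_pos: [0.6905, -0.0606, 0.1623]
tool_rot: [0.947, -0.321, 0.0, -0.006]
ft_force: [3.3, 16.2, 5.8]
grip_width: 0.0206
```

```bash
python3 -c "
from h import *
wst()"
```

```text
t 22.65 alpha 59.7 R 89.3 z 0.1623 Frad 1.2 Ftan -16.5 Fz 5.8 w 0.0206 j [-0.09  0.67  0.49  1.39  0.01  2.13]
```

Request:
{"api": "carry_out", "payload": {
  "moves": [
    [0.01,0.025,0,0,-1],
    [0.02,0.05,0,0,-1],
    [0.02,0.05,0,0,-1]
  ]
}}

```text
clock: 22.95
eef_pos: [0.6902, -0.0619, 0.1625]
tool_rot: [0.948, -0.32, 0.0, -0.01]
ft_force: [4.7, 23.3, 5.8]
grip_width: 0.0205
```

```bash
python3 -c "
from h import *
wst(); m,im=snap('wrist','pics/w20.png'); m,im=snap('scene','pics/s11.png')
cv2.imwrite('pics/s11c.png',cv2.resize(im[120:300,180:380],None,fx=3,fy=3))"
```

```text
t 22.95 alpha 60.5 R 89.2 z 0.1625 Frad 1.3 Ftan -23.7 Fz 5.8 w 0.0205 j [-0.1   0.66  0.49  1.39  0.02  2.12]
```

View pics/w20.png

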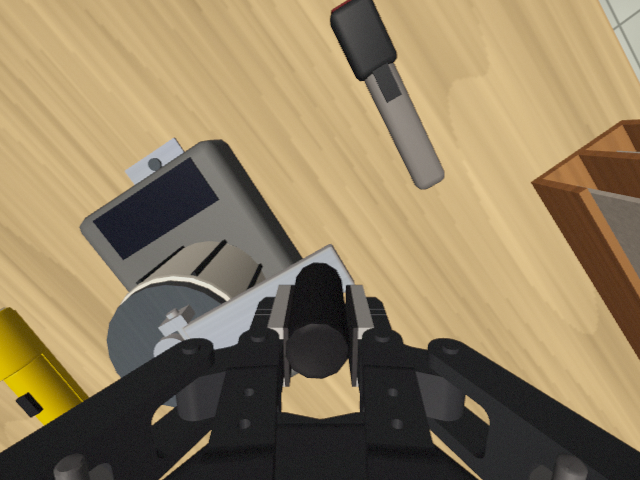

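View pics/s11c.png

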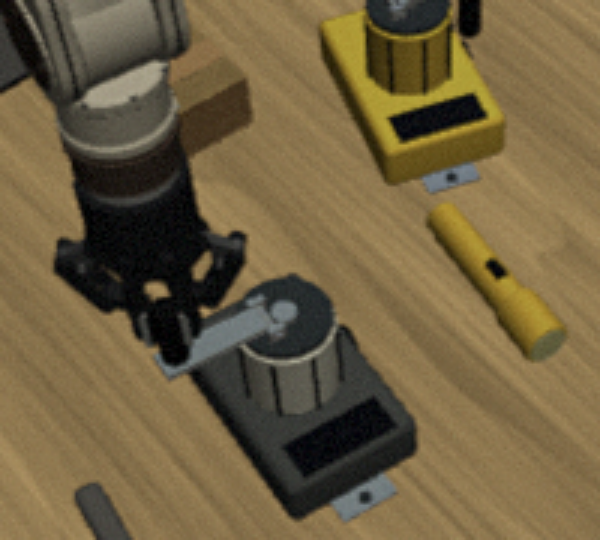

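Firm stop: 6.6→16.5→23.7 N for about 1.5° more, at roughly 1.16 turns. Ease the load off, open and rise straight up.

Request:
{"api": "carry_out", "payload": {
  "moves": [
    [-0.02,-0.04,0,0,-1],
    [-0.035,-0.075,0,0,-1],
    [-0.035,-0.075,0,0,-1],
    [-0.035,-0.075,0,0,-0.3],
    [-0.035,-0.075,0,0,0.2],
    [-0.035,-0.075,0,0,0.4],
    [-0.035,-0.075,0,0,0.4],
    [-0.035,-0.075,-0.25,0,0.4],
    [-0.035,-0.075,-0.6,0,0.4],
    [-0.035,-0.075,-1,0,0.4],
    [-0.035,-0.075,-1,0,0.4]
  ]
}}

```text
clock: 24.15
eef_pos: [0.6918, -0.0657, 0.2678]
tool_rot: [0.946, -0.324, 0.006, -0.001]
ft_force: [0.6, -1.0, 0.3]
grip_width: 0.0599
```

```bash
python3 -c "
from h import *
wst(); m,im=snap('wrist','pics/w21.png'); m2,im=snap('scene','pics/s12.png')
cv2.imwrite('pics/s12c.png',cv2.resize(im[120:300,180:380],None,fx=3,fy=3))
hub=np.array([.602,-.049,.1375])
for a in (54,57,60,63):
    t=np.radians(52.2-a); u=np.array([np.cos(t),np.sin(t),0]); print(a,'tip',proj(m,hub+.09*u+[0,0,.0645]).round(0),'end',proj(m,hub+.104*u).round(0),'knob base',proj(m,hub+.09*u+[0,0,.004]).round(0),'hub',proj(m,hub).round(0))
"
```

```text
t 24.15 alpha 62.7 R 91.4 z 0.2678 Frad 0.7 Ftan 0.8 Fz 0.3 w 0.0599 j [-0.09  0.66  0.74  1.65 -0.    2.14]
54 tip [304. 237.] end [322. 202.] knob base [306. 214.] hub [215. 279.]
57 tip [308. 243.] end [326. 208.] knob base [310. 219.] hub [215. 279.]
60 tip [313. 250.] end [330. 214.] knob base [313. 225.] hub [215. 279.]
63 tip [316. 257.] end [333. 220.] knob base [316. 230.] hub [215. 279.]
```

View pics/w21.png

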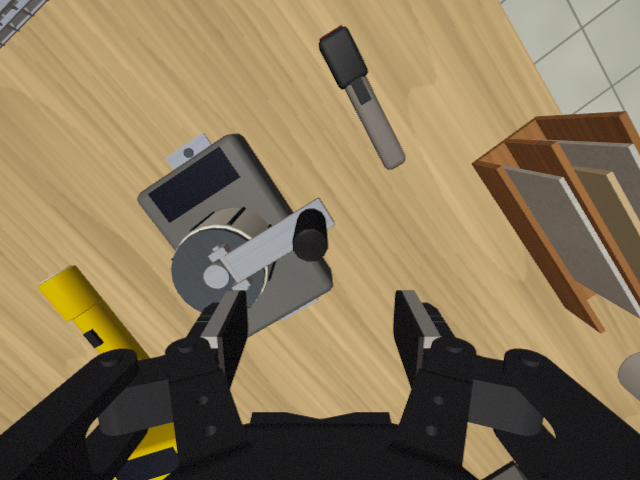

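View pics/s12c.png

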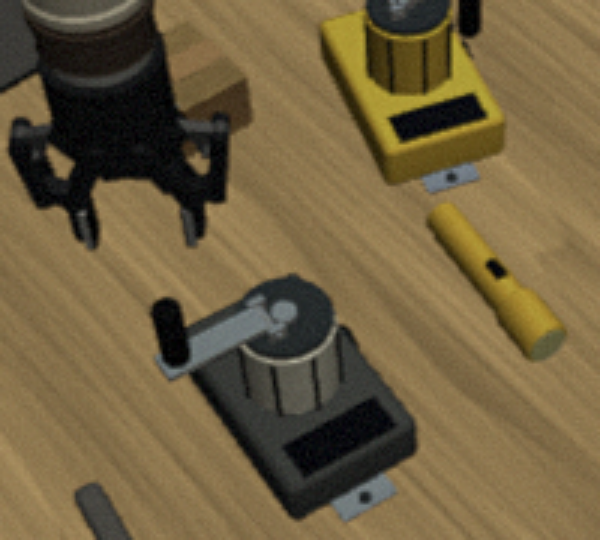

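Request:
{"api": "carry_out", "payload": {
  "moves": [
    [0,0.3,-0.1,0,0.4],
    [0,0.3,-0.1,0,0.4],
    [0,0.3,-0.1,0,0.4],
    [0,0.3,-0.1,0,0.4],
    [0,0.3,-0.1,0,0.4]
  ]
}}

```text
clock: 24.75
eef_pos: [0.671, -0.088, 0.2693]
tool_rot: [0.946, -0.323, -0.001, 0.0]
ft_force: [-0.1, 0.1, -0.3]
grip_width: 0.0598
```

```bash
python3 -c "
from h import *
wst(); m,im=snap('wrist','pics/w22.png'); m2,im2=snap('top','pics/t2.png')
cv2.imwrite('pics/w22c.png',cv2.resize(im[100:300,120:380],None,fx=3,fy=3))
hub=np.array([.602,-.049,.1375])
f=lambda x:((x-[120,100])*3).round(0)
for a in (54,57,60,63):
    t=np.radians(52.2-a); u=np.array([np.cos(t),np.sin(t),0]); print(a,'tip',f(proj(m,hub+.09*u+[0,0,.0645])),'end',f(proj(m,hub+.104*u+[0,0,.0035])),'hub',f(proj(m,hub)))
"
```

```text
t 24.75 alpha 81.7 R 79.2 z 0.2693 Frad -0.1 Ftan -0.1 Fz -0.3 w 0.0598 j [-0.13  0.62  0.69  1.64  0.    2.1 ]
54 tip [569. 251.] end [624. 179.] hub [294. 420.]
57 tip [583. 272.] end [637. 198.] hub [294. 420.]
60 tip [596. 293.] end [648. 217.] hub [294. 420.]
63 tip [608. 315.] end [659. 237.] hub [294. 420.]
```

View pics/w22c.png

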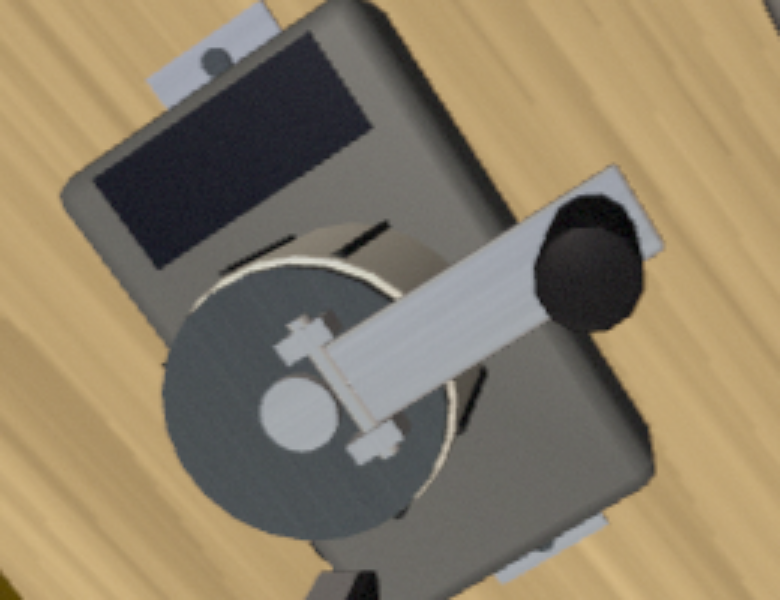

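View pics/t2.png

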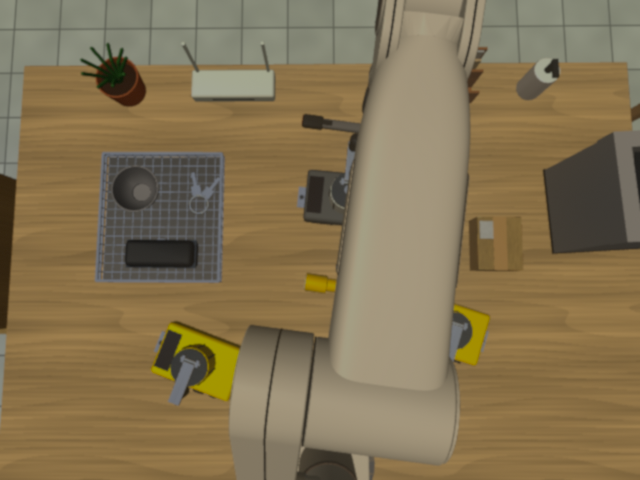

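The crank sits at about 58°+360°, matching the felt stop. The bar is flat, the knob upright, the gripper clear and the bystanders unmoved. Hand in.

```bash
python3 -c "
from workcell import order
print(order.job_done())"
```

```text
the job is handed in; nothing more can be done
None
```

I folded the grey lantern's crank arm right over to its stop and let go. I then gripped the knob again, wound it clockwise about 1.16 turns to its hard stop, and released it there. The job was handed in at about 25 s of the 72 s allowed.

**Last checks**
- **Fold:** the push force rose from 3 to 23 N within a few millimetres at the expected position. The arm then looked flat with the knob upright.
- **Winding:** the force at the knob went from about 0 to 6.6, 16.5 and then 23.7 N while the tool barely advanced. The final picture puts the crank at about 58° past one full turn, and the stop was felt at about 58–59°.
- **Other things:** everything visible in the last top view was in place. The arm hid part of the pen, the torch and one yellow lantern in that view, but the gripper did not go near them. The gripper was clear of everything, with about 0 N at the wrist.

**What did not go as planned**
- **First grip:** the jaws closed above the bar. The shut fingertips sit about level with the reported tool point, not 25 mm ahead of it as described. I went lower and gripped again.
- **Slip:** the jaws slipped off the bar as it came upright, somewhere past 75°; it stayed at about 88°. I finished the fold by pushing the knob outward with shut fingers.

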